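# Load the stacking-cup carrier and lock its cover on

### The arm

A 6-joint arm with a two-finger parallel gripper is mounted at the origin on a cart in front of the work surface, level with it; the furniture and walls round the work are solid. World frame = base frame: x ahead of the robot, y to its left, z up, the work surface at z = 0. Lengths are in m, angles in degrees, forces in N, time in s.
With the tool pointing down it reaches from about 0.375 to 0.9 m from the base axis. Payload 3.1 kg.
Tool frame: the origin (TCP) lies on the centre line of the jaws, within the pads' length; the fingertips stand 8 mm ahead of it and the grasp point (between the pads) lies 11 mm behind it (bot.tip_extent is the distance from the TCP to the fingertips, in m); z points along the fingers, y is the line along which they close (so a half turn about z gives the same grasp; the last joint's range is limited). The gripper opens to 87 mm and grips with 3 to 60 N. Pads are 19 mm wide; open, the fingers measure 117 mm over their backs; the gripper's body (75 mm by 190 mm) begins 51 mm behind the grasp point.
Start: joints at [-81.274, 30.224, 82.088, -0, 67.689, -10.227], TCP at [0.203, -0.591, 0.231] pointing down, gripper open.
Joint ranges: [-176.69, 176.69], [-43.24, 126.21], [12.49, 139.97], [-82, 262], [0, 151.66], [-163.58, 163.58]. Speed limits (degrees/s): [159.86, 159.86, 180, 180, 180, 180].

### API

Orientations are given as a 3x3 rotation matrix whose columns are the frame's x, y, z axes.
In Python, from rig import bot, vision, workorder gives the robot as it stands.
- The arm moves only by the shell command python3 -m handwheel 'ROWS'. ROWS is JSON, a list of rows, each an object with "delta_rot": the turn, a rotation vector about the tool's x, y, z in rad, a list of three; "xyz": the shift along the tool's x, y, z in mm, a list of three; "hand": the closure, from -1 (fully open) to 1 (shut). A call has exactly 5 rows; each row is the pose to reach, as a shift and turn from the pose commanded when the call began, along the tool's axes at that moment; what a row does not reach only later rows make up. A row lasts 1/8 s, in which the tool goes at most 62.5 mm and 10.7 degrees, less where a joint would pass 70% of its speed; a pose out of reach is approached as far as the arm can. A call with a gripper value outside its range is refused whole. The fingers move at their own pace and stop on an object; the grip force is fixed at half the most. Time passes only in rows, so rows that repeat a pose let the fingers close, or fill a call up. It gives the time, the measured TCP pose, the force, the opening and the grip force at its end, in the units of the state.
- bot.read_state(): the state, without advancing time (a new reading comes with each control period).
- vision.capture(name): name is "scene" or "top"; returns the picture (400x640x3 uint8, red, green, blue); there is no depth.
- vision.camera_model(name): a dict with "camera_matrix" (3x3 intrinsics, pixels), "camera_from_world" (4x4, takes a point from world to camera coordinates). Camera axes: x right, y up, looking along -z (the intrinsics and any distortion apply to the point x, -y, -z); pixel columns grow to the right and rows downward; lengths in m; the calibration is good to about 2 mm. A picture is of the moment at which its call begins. camera_model takes no time and is no camera call.
- workorder.hand_in(): hands the job in; it is judged then, once.
The state is a dict: "time_s": time; "joint_positions": joint angles; "qvel": joint speeds; "tau": joint torques, N m; "position": TCP position; "tcp_rot": TCP orientation; "force": force on the tool from outside, world axes, zero at the start; "moment": the same for the moment, N m; "opening": opening from 0.0 (shut) to 1.0 (fully open); "grasp_force": force on a finger pad.
Only numpy, scipy, OpenCV 4.12 (cv2) and the standard library are available. Lean on these libraries where they do the work, as an engineer would, in place of code of your own. Each camera call takes 0.05 s, during which the arm holds its last target. There are 200 camera calls.

### The job

Pack the steel cup carrier for transport: nest every loose metal cup upright in the stack of its own size in the carrier, fully down on the cup below. Then lower the cover plate level over the two locating pins until it lies flush on both end flanges, the turn-buttons swung clear while it goes down, and finally turn both turn-buttons all the way in over the cover. Leave the other things on the table where they are.

Things in the scene. Friction and masses are not known exactly. Their poses are not given: they have to be found in the camera images.
- carrier: low steel carrier, 120 (x) x 262 (y), that stands fast on the table: white base board (top 22 above the table) between two end walls (at y = +-84, 85 high) whose tops are folded outward into flanges (y = 83 to 131), flange tops 85 above the table. Origin: centre of its footprint on the table; y runs along its length
- large_well (a point): floor centre of the 50 mm wide, 14 deep recess for the larger cups in the base board, 8 above the table, at carrier y = +40; z up
- small_well (a point): floor centre of the 41 mm wide, 14 deep recess for the smaller cups, 8 above the table, at carrier y = -40; z up
- seat (a point): point midway between the two pins at the height of the flange tops (85 above the table), where the centre of the cover's underside comes to lie; axes as the carrier's
- pin_a (a point): tip of the upright 10 mm locating pin on the end flange at carrier y = +96; the pin stands 25 above the flange, its last 8 mm tapered
- pin_b (a point): tip of the like pin at carrier y = -96
- button_a (a joint): turn-button (36 mm long flat bar turning about an upright pivot) on the +y flange, pivot at carrier (30, 120); 0 = pointing along +x of the carrier, clear of the cover; 1.57 = turned in (clockwise from above) to point along -y over the cover, stop. Stiff: stays where it is left, about 1.5 N at the knob. The bar's underside is 10.5 above the flange, 2.5 above a seated cover
- button_b (a joint): the like turn-button on the -y flange, pivot at carrier (-30, -120); 0 = pointing along -x of the carrier, clear; 1.57 = turned in (clockwise from above) to point along +y over the cover
- button_a_knob (a point): middle of the upright black knob of button_a, 12 mm thick and 18 high, 30 from the pivot; this point is 9 above the bar's top and 109.5 above the table
- button_b_knob (a point): the like knob of button_b
- cover: loose flat aluminium cover plate 110 (x) x 220 (y) x 8, with a 13 mm hole at y = +96 and a slot (13 in x, 16 in y) at y = -96, and a bar handle on top; 350 g. Either way round fits. Origin: centre of its underside, z up
- cover_handle (a point): middle of the cover's black bar handle, 34 above the underside; bar 14 wide (x), 14 high, 96 long (y), open below it for 19
- hole_a (a point): centre of the cover's round hole, at the underside
- hole_b (a point): centre of the cover's slot, at the underside
- large_cup_0: plain aluminium stacking cup, the larger of two sizes: 31 high, round, squat, 57 over the vertical 11 mm band below its rim, tapering from 50 under the band to 40 at the foot; walls 2, thick bottom. Origin: centre of its underside, z up. Nested, its band rests on the rim of the lower cup, 11 higher than that one. 60 g. This one stands in the large recess from the start
- small_cup_0: plain aluminium stacking cup, the smaller of two sizes: 28 high, round, squat, 46 over the vertical 11 mm band below its rim, tapering from 39 under the band to 29 at the foot; walls 2, thick bottom. Origin: centre of its underside, z up. Nested, its band rests on the rim of the lower cup, 11 higher than that one. 40 g. This one stands in the small recess from the start
- large_cup_1: plain aluminium stacking cup, the larger of two sizes: 31 high, round, squat, 57 over the vertical 11 mm band below its rim, tapering from 50 under the band to 40 at the foot; walls 2, thick bottom. Origin: centre of its underside, z up. Nested, its band rests on the rim of the lower cup, 11 higher than that one. 60 g. May be absent
- large_cup_2: plain aluminium stacking cup, the larger of two sizes: 31 high, round, squat, 57 over the vertical 11 mm band below its rim, tapering from 50 under the band to 40 at the foot; walls 2, thick bottom. Origin: centre of its underside, z up. Nested, its band rests on the rim of the lower cup, 11 higher than that one. 60 g. May be absent
- large_cup_3: plain aluminium stacking cup, the larger of two sizes: 31 high, round, squat, 57 over the vertical 11 mm band below its rim, tapering from 50 under the band to 40 at the foot; walls 2, thick bottom. Origin: centre of its underside, z up. Nested, its band rests on the rim of the lower cup, 11 higher than that one. 60 g. May be absent
- small_cup_1: plain aluminium stacking cup, the smaller of two sizes: 28 high, round, squat, 46 over the vertical 11 mm band below its rim, tapering from 39 under the band to 29 at the foot; walls 2, thick bottom. Origin: centre of its underside, z up. Nested, its band rests on the rim of the lower cup, 11 higher than that one. 40 g. May be absent
- small_cup_2: plain aluminium stacking cup, the smaller of two sizes: 28 high, round, squat, 46 over the vertical 11 mm band below its rim, tapering from 39 under the band to 29 at the foot; walls 2, thick bottom. Origin: centre of its underside, z up. Nested, its band rests on the rim of the lower cup, 11 higher than that one. 40 g. May be absent
- timer: white wind-up timer 64 across, 38 high, a bystander
- tape_roll: roll of red tape 80 across, 18 high, a bystander
- marker: marker pen 134 long, a bystander
Things that resemble listed ones, but are neither listed nor needed, are in the scene too. What is shaped like the large_cup_3 but purple is not meant.

How it is judged (in metres and radians):
On the way, in this order (a step that is already met when the one before it is completed fails the run):
1. all loose cups are nested upright in the stack of their size (horizontal distance between each of large_cup_1, large_cup_2, large_cup_3, large_cup_0 and large_well below 0.007 m and z of large_cup_1 in the frame of large_well between 0.007 and 0.0375 m and angle between each of large_cup_1, large_cup_2, large_cup_3, small_cup_1, small_cup_2's own z axis and vertical below 0.12 rad and z of large_cup_2 in the frame of large_well between 0.007 and 0.0375 m and z of large_cup_3 in the frame of large_well between 0.007 and 0.0375 m and horizontal distance between each of small_cup_1, small_cup_2, small_cup_0 and small_well below 0.007 m and z of small_cup_1 in the frame of small_well between 0.007 and 0.0265 m and z of small_cup_2 in the frame of small_well between 0.007 and 0.0265 m and z of large_cup_0 in the frame of large_well below 0.003 m and angle between each of large_cup_0, small_cup_0's own z axis and vertical below 0.08 rad and z of small_cup_0 in the frame of small_well below 0.003 m), for 0.2 s.
2. the cover lies flush on both end flanges, both pins through it (horizontal distance between cover and seat below 0.004 m and z of cover in the frame of seat between -0.003 and 0.002 m and angle between cover's own z axis and vertical below 0.03 rad and angle between the y axis of cover and the y axis of carrier, either way round below 0.06 rad), for 0.2 s.
At the end, for the whole second after the job is handed in: Every cup upright (0.12 rad) in its own size's stack, within 7 mm of the axis, large feet at most 37.5 mm and small 26.5 mm above the recess floor; cover on the flanges within 2 mm, centred within 4 mm, level within 0.03 rad; both turn-buttons turned in over 1.3 rad; all at rest (all of step 1 and all of step 2 and value of joint each of button_a, button_b above 1.3 rad and linear speed of each of large_cup_1, large_cup_2, large_cup_3, small_cup_1, small_cup_2, cover below 0.02 m/s); the robot touches nothing.
It fails at once if a bystander is pushed more than 4 cm from its place (distance of any of timer, tape_roll, marker from where it was at the start of the episode above 0.04 m).
Of large_cup_1, large_cup_2, large_cup_3, small_cup_1, small_cup_2 only 3 to 5 are there at a start; the rules pass over those that are not, and their reading is None.
At some moment in a run one of large_cup_1, large_cup_2, large_cup_3, small_cup_1, small_cup_2, cover may be knocked a few centimetres aside while the robot is not near it.
It also fails if it takes over 210 s, if anything falls off the work surface, if the arm or the gripper's body presses on something with over 40 N, if the wrist force passes 120 N, or if a joint passes its speed limit or range.

## Working session

There is one attempt and no reset: what is moved stays moved. The work goes in short steps, Python scripts to look and compute and a shell command to move; the robot and the scene stay as the last step left them, time stands still between calls to the robot, and variables do not carry over. Pictures are saved under pics/ and viewed, at most 14 in all, crops included, and the job is handed in when it is done.

```bash
ls; mkdir -p pics; python3 - <<'E'
from rig import bot, vision
import cv2, numpy as np
for n in("scene","top"):
    im=vision.capture(n); cv2.imwrite(f"pics/{n}0.png",im[:,:,::-1])
    m=vision.camera_model(n); print(n,np.round(m["camera_matrix"],1).tolist(),np.round(m["camera_from_world"],3).tolist(),[k for k in m])
s=bot.read_state(); print(s["time_s"],s["position"],np.round(s["tcp_rot"],3).tolist(),s["opening"],bot.tip_extent)
E
```

```text
pics
scene [[370.4, 0.0, 324.3], [0.0, 370.4, 198.8], [0.0, 0.0, 1.0]] [[-0.676, -0.737, 0.025, 0.358], [0.321, -0.263, 0.91, -0.241], [-0.664, 0.623, 0.415, -0.803], [0.0, 0.0, 0.0, 1.0]] ['camera_matrix', 'camera_from_world']
top [[380.8, 0.0, 315.9], [0.0, 380.8, 201.7], [0.0, 0.0, 1.0]] [[0.008, -1.0, -0.002, -0.02], [0.995, 0.008, 0.103, -0.536], [-0.103, -0.003, 0.995, -1.308], [0.0, 0.0, 0.0, 1.0]] ['camera_matrix', 'camera_from_world']
0.1 [ 0.20291971 -0.59048164  0.22965534] [[0.946, 0.325, -0.0], [0.325, -0.946, 0.002], [0.0, -0.002, -1.0]] 0.9991346028899697 0.008
```

View pics/scene0.png

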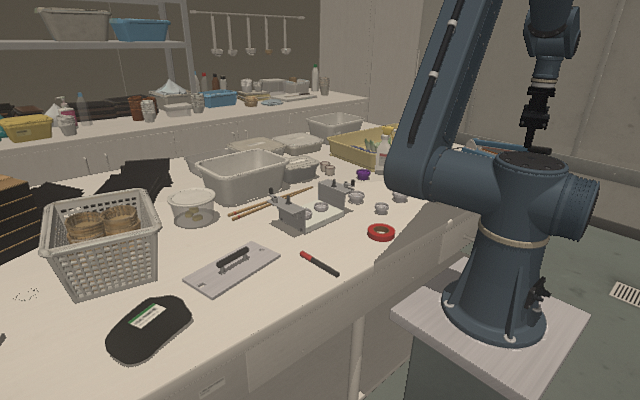

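View pics/top0.png

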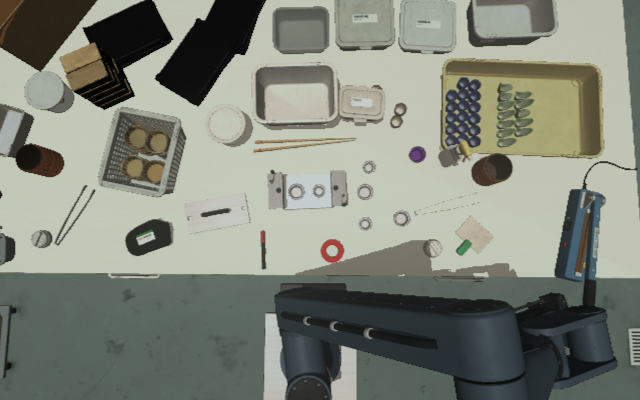

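The top view shows the carrier at about (308,190) and the cover at (217,213). Possible cups are at (368,167), (365,191), (365,223) and (401,218). The purple decoy is at (417,154), and there are cup-like things at (400,108) and (397,121). I'll enlarge that region next.

```bash
python3 - <<'E'
import cv2
im=cv2.imread("pics/top0.png")[95:265,255:455]
cv2.imwrite("pics/c1.png",cv2.resize(im,None,fx=3.5,fy=3.5,interpolation=cv2.INTER_CUBIC))
im=cv2.imread("pics/scene0.png")[150:260,255:415]
cv2.imwrite("pics/c2.png",cv2.resize(im,None,fx=5,fy=5,interpolation=cv2.INTER_CUBIC))
E
```

```text
(no output)
```

View pics/c1.png

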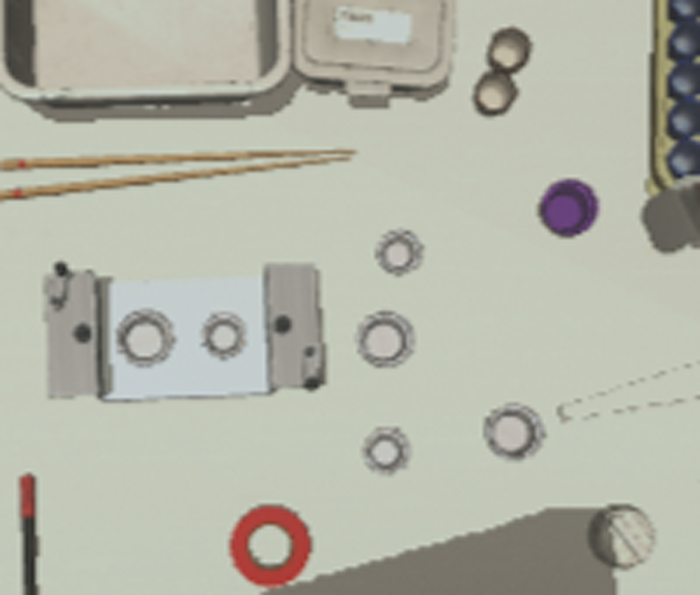

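View pics/c2.png

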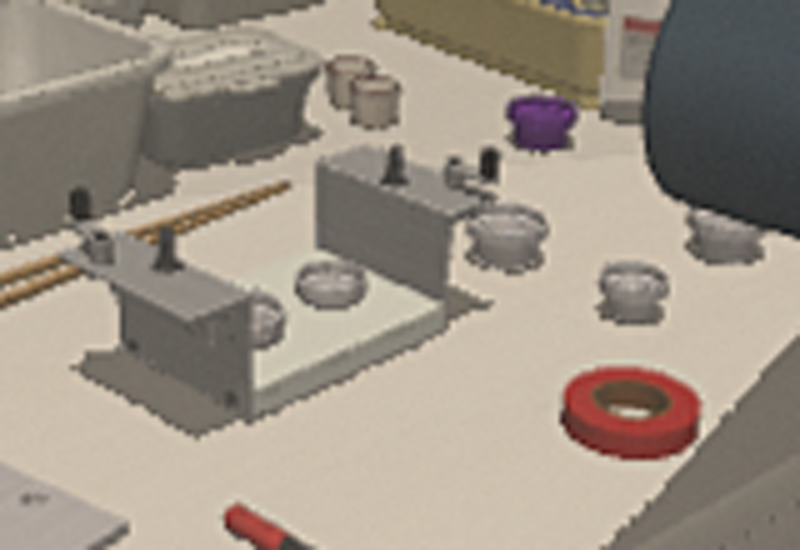

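I see four loose metal cups, all upright. The two large ones are at top (365,192) and (401,218), and the two small ones at (369,167) and (365,224). The purple cup at (417,154) is the excluded decoy, and the tan beakers at (400,108) and (397,121) are straight-walled and not metal, so neither is meant. Both buttons point clear. Next I'll measure positions.

```bash
cat > vis.py <<'E'
from rig import bot, vision
import cv2, numpy as np
_m={n:vision.camera_model(n) for n in("top","scene")}
def ray(n,uv):
    K=np.array(_m[n]["camera_matrix"]);T=np.array(_m[n]["camera_from_world"])
    d=np.linalg.inv(K)@[uv[0],uv[1],1]; d=np.array([d[0],-d[1],-d[2]])
    return -T[:3,:3].T@T[:3,3], T[:3,:3].T@d
def cast(uv,z,n="top"):
    o,d=ray(n,uv); return (o+d*(z-o[2])/d[2])
def proj(p,n="top"):
    K=np.array(_m[n]["camera_matrix"]);T=np.array(_m[n]["camera_from_world"])
    c=T[:3,:3]@p+T[:3,3]; q=K@[c[0],-c[1],-c[2]]; return q[:2]/q[2]
def blob(im,c,r,fn,S=6):
    """subpixel blobs: fn(float lab crop)->mask in S-times enlarged crop round c; returns contours in px"""
    x0,y0=int(c[0])-r,int(c[1])-r
    g=im[y0:y0+2*r,x0:x0+2*r]
    g=cv2.resize(g,None,fx=S,fy=S,interpolation=cv2.INTER_CUBIC)
    m=fn(g).astype(np.uint8)
    cs=cv2.findContours(m,cv2.RETR_EXTERNAL,cv2.CHAIN_APPROX_NONE)[0]
    return sorted([(k.astype(np.float32).reshape(-1,2)+.5)/S-.5+[x0,y0] for k in cs if len(k)>8],key=lambda k:-cv2.contourArea(k.astype(np.float32)))
def cent(k):
    M=cv2.moments(k.astype(np.float32)); return np.array([M["m10"]/M["m00"],M["m01"]/M["m00"]])
def offbg(t):
    def f(g):
        L=cv2.cvtColor(g,cv2.COLOR_RGB2LAB).astype(float); b=np.median(L.reshape(-1,3),0)
        return np.linalg.norm(L-b,axis=2)>t
    return f
dark=lambda t:(lambda g:g.max(2)<t)
def cup(im,c,h,r=13,t=25):
    k=blob(im,c,r,offbg(t))[0]; e=cv2.fitEllipse(cv2.convexHull(k.astype(np.float32)))
    p=cast(e[0],h); sc=380.8/(1.308-h)/1000
    return p, np.array(e[1])/sc, np.array(e[0])
def go(target,yaw=None):
    """tool-frame shift (mm) and turn about z (rad) from the present pose; yaw = world angle of tool closing axis"""
    s=bot.read_state(); R=np.array(s["tcp_rot"]); d=R.T@(np.array(target)-s["position"])*1000
    a=0
    if yaw is not None:
        c=np.arctan2(R[1,1],R[0,1]); a=-((yaw-c+np.pi/2)%np.pi-np.pi/2)
    print("shift",np.round(d,1),"rotz",round(a,3),"now",np.round(s["position"],4),"t",s["time_s"])
E
cat > m1.py <<'E'
from vis import *
im=vision.capture("top")
for n,c,h in [("L",(365,192),.031),("L",(401,218),.031),("S",(369,167),.028),("S",(365,224),.028),("L0",(296.5,191.5),.039),("S0",(319,191),.036)]:
    for t in(20,35):
        p,d,e=cup(im,c,h,t=t); print(n,t,np.round(p,4),np.round(d,1),np.round(e,1))
for c in[(278.7,190.1),(335.9,187.9)]:
    k=blob(im,c,6,dark(75))[0];u=cent(k);print("pin",u,cast(u,.11),cast(u,.10),cv2.contourArea(k.astype(np.float32)))
k=blob(im,(217,213),45,lambda g:g.max(2)<80)[0];u=cent(k);print("handle",u,cast(u,.041),cv2.minAreaRect(k.astype(np.float32)))
E
python3 m1.py
```

```text
L 20 [ 0.5727 -0.1867  0.031 ] [56.9 57.9] [364.7 191.6]
L 35 [ 0.5727 -0.1864  0.031 ] [55.1 55.7] [364.6 191.6]
L 20 [ 0.4812 -0.3139  0.031 ] [55.9 61.5] [401.4 217.9]
L 35 [ 0.481  -0.3141  0.031 ] [53.1 59.7] [401.5 218. ]
S 20 [ 0.6619 -0.2018  0.028 ] [46.3 47.3] [368.7 166.7]
S 35 [ 0.662  -0.2017  0.028 ] [43.9 46.1] [368.7 166.7]
S 20 [ 0.4618 -0.1876  0.028 ] [47.4 50. ] [365.  223.2]
S 35 [ 0.4615 -0.1881  0.028 ] [44.2 46.6] [365.1 223.3]
L0 20 [0.5711 0.0534 0.039 ] [56.2 58.4] [296.1 191.2]
L0 35 [0.5712 0.0535 0.039 ] [54.3 56.2] [296.1 191.1]
S0 20 [ 0.5745 -0.0243  0.036 ] [46.4 47.2] [318.4 190.5]
S0 35 [ 0.5743 -0.0244  0.036 ] [42.7 45.8] [318.4 190.6]
pin [278.33229096 189.90153721] [0.56557039 0.10808927 0.11      ] [0.5669082  0.10911929 0.1       ] 9.63886939175427
pin [335.37211447 187.38011773] [ 0.57547635 -0.08008162  0.11      ] [ 0.57689367 -0.08056201  0.1       ] 8.972244686679915
handle [214.7350545  212.30867119] [0.49478545 0.33402383 0.041     ] ((214.80364990234375, 212.4556884765625), (3.951436996459961, 27.634763717651367), 79.48738098144531)
```

```bash
python3 -c "
from vis import *
go([.5727,-.1866,.12],.05)"
```

```text
shift [ 480.9 -261.7  110.3] rotz -1.29 now [ 0.203  -0.5905  0.2298] t 0.15
```

```bash
python3 -m handwheel '[{"xyz":[48,-26,0],"delta_rot":[0,0,-0.18],"hand":-1},{"xyz":[96,-52,0],"delta_rot":[0,0,-0.36],"hand":-1},{"xyz":[144,-78,0],"delta_rot":[0,0,-0.54],"hand":-1},{"xyz":[192,-104,0],"delta_rot":[0,0,-0.72],"hand":-1},{"xyz":[240,-130,0],"delta_rot":[0,0,-0.9],"hand":-1}]'; python3 -c "
from vis import *
go([.5727,-.1866,.12],.05)"
```

```text
time_s: 0.78
position: [0.3887, -0.3887, 0.2304]
tcp_rot: [[0.328, 0.945, -0.0], [0.945, -0.328, 0.0], [0.0, -0.0, -1.0]]
force: [1.1, -0.3, -0.5]
opening: 1.001
grasp_force: 0.0
shift [251.3 107.5 110.4] rotz -0.384 now [ 0.3887 -0.3887  0.2304] t 0.775
```

```bash
python3 -m handwheel '[{"xyz":[50,22,20],"delta_rot":[0,0,-0.1],"hand":-1},{"xyz":[100,43,40],"delta_rot":[0,0,-0.2],"hand":-1},{"xyz":[150,65,60],"delta_rot":[0,0,-0.3],"hand":-1},{"xyz":[200,86,90],"delta_rot":[0,0,-0.384],"hand":-0.8},{"xyz":[251.3,107.5,110],"delta_rot":[0,0,-0.384],"hand":-0.8}]'; python3 - <<'E'
from vis import *
im=vision.capture("top"); cv2.imwrite("pics/t1.png",cv2.resize(im[130:270,170:440,::-1],None,fx=2.9,fy=2.9,interpolation=cv2.INTER_CUBIC))
sc=vision.capture("scene"); cv2.imwrite("pics/s1.png",cv2.resize(sc[150:260,255:415,::-1],None,fx=5,fy=5,interpolation=cv2.INTER_CUBIC))
go([.5727,-.1866,.030],.05)
E
```

```text
time_s: 1.4
position: [0.5734, -0.1875, 0.119]
tcp_rot: [[-0.044, 0.999, -0.002], [0.999, 0.044, 0.001], [0.001, -0.001, -1.0]]
force: [0.3, -0.4, -1.2]
opening: 0.916
grasp_force: 0.0
shift [-2.9 -1.6 87.8] rotz -0.0 now [ 0.5744 -0.1839  0.1178] t 1.5
```

View pics/s1.png

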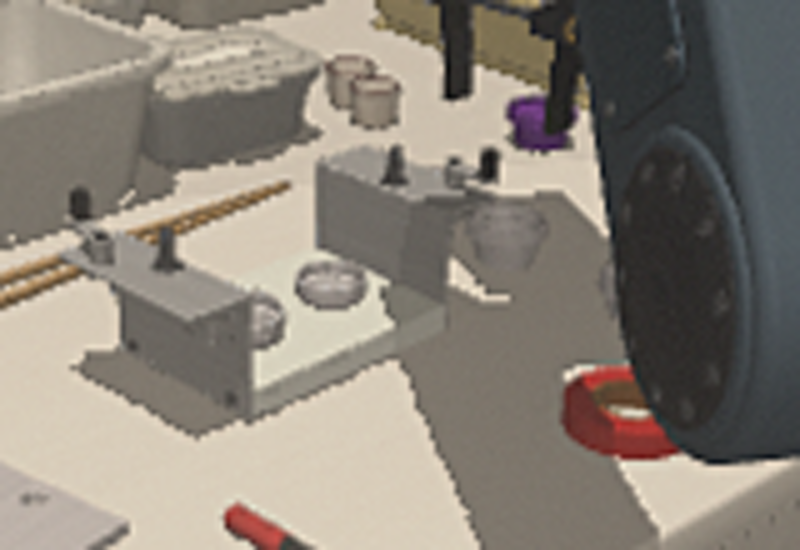

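The cup stands between the fingers, with the purple decoy well away. Next I'll descend and grip.

```bash
python3 -m handwheel '[{"xyz":[0,0,0],"delta_rot":[0,0,0],"hand":-0.8},{"xyz":[0,0,0],"delta_rot":[0,0,0],"hand":-0.8},{"xyz":[0,0,40],"delta_rot":[0,0,0],"hand":-0.8},{"xyz":[0,0,80],"delta_rot":[0,0,0],"hand":-0.8},{"xyz":[0,0,90],"delta_rot":[0,0,0],"hand":-0.8}]'
python3 -m handwheel '[{"xyz":[0,0,0],"delta_rot":[0,0,0],"hand":-0.8},{"xyz":[0,0,0],"delta_rot":[0,0,0],"hand":1},{"xyz":[0,0,0],"delta_rot":[0,0,0],"hand":1},{"xyz":[0,0,0],"delta_rot":[0,0,0],"hand":1},{"xyz":[0,0,0],"delta_rot":[0,0,0],"hand":1}]'
python3 -c "
from vis import *
go([.5706,.0540,.14],.05)"
```

```text
time_s: 2.12
position: [0.5708, -0.1898, 0.029]
tcp_rot: [[-0.042, 0.999, -0.004], [0.999, 0.042, 0.002], [0.002, -0.004, -1.0]]
force: [0.3, 0.2, -0.2]
opening: 0.902
grasp_force: 0.0
time_s: 2.75
position: [0.5737, -0.1894, 0.0316]
tcp_rot: [[-0.044, 0.999, 0.002], [0.999, 0.044, -0.001], [-0.001, 0.002, -1.0]]
force: [0.2, 0.7, 5.8]
opening: 0.644
grasp_force: 30.0
shift [ 243.2    7.9 -108.6] rotz -0.006 now [ 0.5737 -0.1894  0.0316] t 2.75
```

```bash
python3 -m handwheel '[{"xyz":[0,0,-60],"delta_rot":[0,0,0],"hand":1},{"xyz":[0,0,-110],"delta_rot":[0,0,0],"hand":1},{"xyz":[60,2,-110],"delta_rot":[0,0,0],"hand":1},{"xyz":[120,4,-110],"delta_rot":[0,0,0],"hand":1},{"xyz":[180,6,-110],"delta_rot":[0,0,0],"hand":1}]'
python3 -m handwheel '[{"xyz":[60,2,0],"delta_rot":[0,0,0],"hand":1},{"xyz":[60,2,0],"delta_rot":[0,0,0],"hand":1},{"xyz":[60,2,0],"delta_rot":[0,0,0],"hand":1},{"xyz":[60,2,0],"delta_rot":[0,0,0],"hand":1},{"xyz":[60,2,0],"delta_rot":[0,0,0],"hand":1}]'
python3 - <<'E'
from vis import *
for i in range(3):
    im=vision.capture("top"); go([.5706,.0540,.0455],.05)
sc=vision.capture("scene")
cv2.imwrite("pics/t2.png",np.hstack([cv2.resize(im[150:250,255:375,::-1],None,fx=3.3,fy=3.3,interpolation=cv2.INTER_CUBIC),cv2.resize(sc[150:250,255:375,::-1],None,fx=3.3,fy=3.3,interpolation=cv2.INTER_CUBIC)]))
E
```

```text
time_s: 3.38
position: [0.5707, -0.0075, 0.1407]
tcp_rot: [[-0.043, 0.999, 0.0], [0.999, 0.043, 0.0], [0.0, 0.0, -1.0]]
force: [-0.1, -0.2, -1.7]
opening: 0.644
grasp_force: 30.0
time_s: 4.0
position: [0.5706, 0.0495, 0.1405]
tcp_rot: [[-0.042, 0.999, -0.0], [0.999, 0.042, -0.0], [-0.0, -0.0, -1.0]]
force: [-0.2, -0.6, -1.1]
opening: 0.644
grasp_force: 30.0
shift [ 4.4  0.3 95. ] rotz -0.008 now [0.5705 0.0496 0.1405] t 4.05
shift [ 4.2  0.3 95. ] rotz -0.008 now [0.5705 0.0498 0.1405] t 4.1
shift [ 3.9  0.3 95. ] rotz -0.008 now [0.5705 0.0501 0.1405] t 4.15
```

View pics/t2.png

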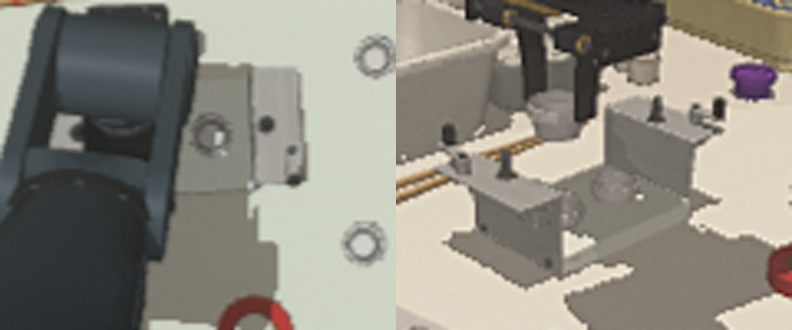

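The cup is held level over the large stack, seen at (553,115) in the right half of the picture. Next I'll lower it and release.

```bash
python3 -m handwheel '[{"xyz":[1,0,30],"delta_rot":[0,0,0],"hand":1},{"xyz":[1,0,60],"delta_rot":[0,0,0],"hand":1},{"xyz":[1,0,75],"delta_rot":[0,0,0],"hand":1},{"xyz":[1,0,84],"delta_rot":[0,0,0],"hand":1},{"xyz":[1,0,90],"delta_rot":[0,0,0],"hand":1}]'
python3 -m handwheel '[{"xyz":[0,0,0],"delta_rot":[0,0,0],"hand":1},{"xyz":[0,0,0],"delta_rot":[0,0,0],"hand":1},{"xyz":[0,0,0],"delta_rot":[0,0,0],"hand":-0.7},{"xyz":[0,0,0],"delta_rot":[0,0,0],"hand":-0.7},{"xyz":[0,0,0],"delta_rot":[0,0,0],"hand":-0.7}]'
python3 -m handwheel '[{"xyz":[0,0,-30],"delta_rot":[0,0,0],"hand":-0.7},{"xyz":[0,0,-80],"delta_rot":[0,0,0],"hand":-0.7},{"xyz":[-60,0,-100],"delta_rot":[0,0,0],"hand":-0.7},{"xyz":[-120,0,-100],"delta_rot":[0,0,0],"hand":-0.7},{"xyz":[-180,0,-100],"delta_rot":[0,0,0],"hand":-0.7}]'
cat > m2.py <<'E'
from vis import *
im=vision.capture("top")
for n,c,h,x in [("L",(401,218),.031,1),("S",(369,167),.028,1),("S",(365,224),.028,1),("Lstack",(296.5,191.5),.050,0),("Sstack",(319,191),.036,0)]:
    try:
        p,d,e=cup(im,c,h,t=22); print(n,np.round(p,4),np.round(d,1),np.round(e,1))
    except Exception as ex: print(n,ex)
cv2.imwrite("pics/t3.png",cv2.resize(im[130:270,170:440,::-1],None,fx=2.9,fy=2.9,interpolation=cv2.INTER_CUBIC))
E
python3 m2.py; python3 -c "
from vis import *
go([.4812,-.314,.12],.05)"
```

```text
time_s: 4.82
position: [0.5715, 0.052, 0.0509]
tcp_rot: [[-0.044, 0.999, 0.002], [0.999, 0.044, 0.0], [0.0, 0.002, -1.0]]
force: [1.8, 0.6, 1.2]
opening: 0.645
grasp_force: 30.0
time_s: 5.45
position: [0.5703, 0.052, 0.0507]
tcp_rot: [[-0.044, 0.999, -0.0], [0.999, 0.044, -0.0], [-0.0, -0.0, -1.0]]
force: [0.2, -0.2, 0.7]
opening: 0.83
grasp_force: 0.0
time_s: 6.08
position: [0.5784, -0.1294, 0.1513]
tcp_rot: [[-0.045, 0.999, 0.001], [0.999, 0.045, -0.001], [-0.001, 0.001, -1.0]]
force: [0.3, 0.9, 0.5]
opening: 0.851
grasp_force: 0.0
L [ 0.4812 -0.314   0.031 ] [55.8 61.4] [401.4 217.9]
S [ 0.7031 -0.239   0.028 ] [15.8 57.9] [379.2 155.3]
S [ 0.4578 -0.2112  0.028 ] [ 58.3 115.6] [371.8 224.5]
Lstack [0.5691 0.0512 0.05  ] [57.2 58.3] [296.5 191.3]
Sstack [ 0.5729 -0.0556  0.036 ] [ 87.3 106.5] [327.3 191. ]
shift [-171.5 -105.9   32.2] rotz -0.01 now [ 0.58   -0.1382  0.1514] t 6.125
```

View pics/t3.png

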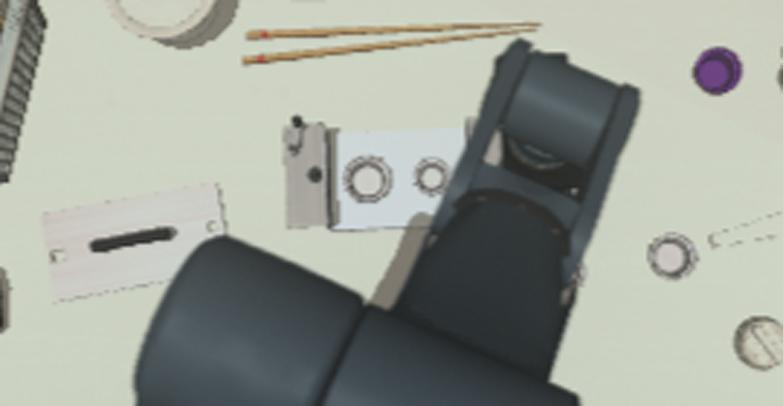

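The cup is nested in the large stack, at (367,180) in the picture. Next is the second large cup.

```bash
python3 -m handwheel '[{"xyz":[-40,-24,0],"delta_rot":[0,0,0],"hand":-0.8},{"xyz":[-80,-48,0],"delta_rot":[0,0,0],"hand":-0.8},{"xyz":[-120,-71,10],"delta_rot":[0,0,0],"hand":-0.8},{"xyz":[-160,-95,30],"delta_rot":[0,0,0],"hand":-0.8},{"xyz":[-183,-108,30],"delta_rot":[0,0,0],"hand":-0.8}]'
python3 -m handwheel '[{"xyz":[0,0,0],"delta_rot":[0,0,0],"hand":-0.8},{"xyz":[0,0,0],"delta_rot":[0,0,0],"hand":-0.8},{"xyz":[0,0,0],"delta_rot":[0,0,0],"hand":-0.8},{"xyz":[0,0,0],"delta_rot":[0,0,0],"hand":-0.8},{"xyz":[0,0,0],"delta_rot":[0,0,0],"hand":-0.8}]'
python3 -c "
from vis import *
vision.capture('top')
go([.4812,-.314,.030],.05)"
```

```text
time_s: 6.75
position: [0.4764, -0.3164, 0.1191]
tcp_rot: [[-0.042, 0.999, -0.003], [0.999, 0.042, 0.002], [0.002, -0.002, -1.0]]
force: [-0.2, -0.0, 0.1]
opening: 0.9
grasp_force: 0.0
time_s: 7.38
position: [0.4788, -0.3148, 0.1207]
tcp_rot: [[-0.045, 0.999, 0.0], [0.999, 0.045, -0.0], [-0.0, 0.0, -1.0]]
force: [1.1, 0.2, 0.2]
opening: 0.904
grasp_force: 0.0
shift [ 0.9  2.5 90.7] rotz -0.005 now [ 0.4787 -0.315   0.1207] t 7.425
```

```bash
python3 -m handwheel '[{"xyz":[1,2,30],"delta_rot":[0,0,0],"hand":-0.8},{"xyz":[1,2,60],"delta_rot":[0,0,0],"hand":-0.8},{"xyz":[1,2,80],"delta_rot":[0,0,0],"hand":-0.8},{"xyz":[1,2,90],"delta_rot":[0,0,0],"hand":-0.8},{"xyz":[1,2,90],"delta_rot":[0,0,0],"hand":-0.8}]'
python3 -m handwheel '[{"xyz":[0,0,0],"delta_rot":[0,0,0],"hand":1},{"xyz":[0,0,0],"delta_rot":[0,0,0],"hand":1},{"xyz":[0,0,0],"delta_rot":[0,0,0],"hand":1},{"xyz":[0,0,0],"delta_rot":[0,0,0],"hand":1},{"xyz":[0,0,-10],"delta_rot":[0,0,0],"hand":1}]'
python3 -m handwheel '[{"xyz":[0,0,-50],"delta_rot":[0,0,0],"hand":1},{"xyz":[0,0,-110],"delta_rot":[0,0,0],"hand":1},{"xyz":[55,10,-110],"delta_rot":[0,0,0],"hand":1},{"xyz":[110,30,-110],"delta_rot":[0,0,0],"hand":1},{"xyz":[165,50,-110],"delta_rot":[0,0,0],"hand":1}]'
python3 -c "
from vis import *
go([.5706,.0535,.150],.05)"
```

```text
time_s: 8.05
position: [0.4802, -0.3141, 0.0301]
tcp_rot: [[-0.044, 0.999, -0.001], [0.999, 0.044, 0.001], [0.001, -0.001, -1.0]]
force: [-0.1, -0.6, -0.7]
opening: 0.899
grasp_force: 0.0
time_s: 8.68
position: [0.4798, -0.3139, 0.0404]
tcp_rot: [[-0.044, 0.999, -0.001], [0.999, 0.044, 0.001], [0.001, -0.001, -1.0]]
force: [0.2, -0.2, 0.2]
opening: 0.638
grasp_force: 30.0
time_s: 9.3
position: [0.5232, -0.1459, 0.1514]
tcp_rot: [[-0.043, 0.999, 0.001], [0.999, 0.043, -0.0], [-0.0, 0.001, -1.0]]
force: [0.8, 0.4, 0.2]
opening: 0.636
grasp_force: 30.0
shift [197.2  55.9   1.3] rotz -0.007 now [ 0.5232 -0.1459  0.1514] t 9.3
```

```bash
python3 -m handwheel '[{"xyz":[0,0,-25],"delta_rot":[0,0,0],"hand":1},{"xyz":[50,28,-25],"delta_rot":[0,0,0],"hand":1},{"xyz":[100,56,-25],"delta_rot":[0,0,0],"hand":1},{"xyz":[150,56,-25],"delta_rot":[0,0,0],"hand":1},{"xyz":[197,56,-25],"delta_rot":[0,0,0],"hand":1}]'
python3 -m handwheel '[{"xyz":[0,0,0],"delta_rot":[0,0,0],"hand":1},{"xyz":[0,0,0],"delta_rot":[0,0,0],"hand":1},{"xyz":[0,0,20],"delta_rot":[0,0,0],"hand":1},{"xyz":[0,0,50],"delta_rot":[0,0,0],"hand":1},{"xyz":[0,0,50],"delta_rot":[0,0,0],"hand":1}]'
python3 -c "
from vis import *
vision.capture('top')
go([.5706,.0535,.0605],.05)"
```

```text
time_s: 9.93
position: [0.57, 0.0538, 0.1758]
tcp_rot: [[-0.044, 0.999, -0.0], [0.999, 0.044, 0.0], [0.0, -0.0, -1.0]]
force: [0.6, 0.5, 0.3]
opening: 0.641
grasp_force: 30.0
time_s: 10.55
position: [0.5687, 0.0505, 0.1238]
tcp_rot: [[-0.042, 0.999, -0.005], [0.999, 0.042, 0.0], [0.0, -0.005, -1.0]]
force: [0.2, 0.7, 1.2]
opening: 0.643
grasp_force: 30.0
shift [ 2.8  1.  64.6] rotz -0.008 now [0.5699 0.0506 0.1251] t 10.6
```

```bash
python3 -m handwheel '[{"xyz":[1.5,0.5,25],"delta_rot":[0,0,0],"hand":1},{"xyz":[1.5,0.5,45],"delta_rot":[0,0,0],"hand":1},{"xyz":[1.5,0.5,57],"delta_rot":[0,0,0],"hand":1},{"xyz":[1.5,0.5,65],"delta_rot":[0,0,0],"hand":1},{"xyz":[1.5,0.5,65],"delta_rot":[0,0,0],"hand":1}]'
python3 -m handwheel '[{"xyz":[0,0,0],"delta_rot":[0,0,0],"hand":1},{"xyz":[0,0,0],"delta_rot":[0,0,0],"hand":1},{"xyz":[0,0,0],"delta_rot":[0,0,0],"hand":-0.7},{"xyz":[0,0,0],"delta_rot":[0,0,0],"hand":-0.7},{"xyz":[0,0,0],"delta_rot":[0,0,0],"hand":-0.7}]'
python3 -m handwheel '[{"xyz":[0,0,-30],"delta_rot":[0,0,0],"hand":-0.7},{"xyz":[0,0,-90],"delta_rot":[0,0,0],"hand":-0.7},{"xyz":[-60,0,-90],"delta_rot":[0,0,0],"hand":-0.7},{"xyz":[-110,0,-90],"delta_rot":[0,0,0],"hand":-0.7},{"xyz":[-160,0,-90],"delta_rot":[0,0,0],"hand":-0.7}]'
python3 -m handwheel '[{"xyz":[-60,0,0],"delta_rot":[0,0,0],"hand":-0.7},{"xyz":[-120,0,0],"delta_rot":[0,0,0],"hand":-0.7},{"xyz":[-180,0,0],"delta_rot":[0,0,0],"hand":-0.7},{"xyz":[-200,0,0],"delta_rot":[0,0,0],"hand":-0.7},{"xyz":[-200,0,0],"delta_rot":[0,0,0],"hand":-0.7}]'
sed -i 's/\.050,0/.061,0/' m2.py; python3 m2.py;  python3 - <<'E'
from vis import *
sc=vision.capture("scene"); cv2.imwrite("pics/s3.png",cv2.resize(sc[150:260,255:415,::-1],None,fx=5,fy=5,interpolation=cv2.INTER_CUBIC))
go([.6619,-.2018,.12],.05)
E
```

```text
time_s: 11.22
position: [0.5714, 0.0536, 0.0613]
tcp_rot: [[-0.044, 0.999, 0.001], [0.999, 0.044, 0.0], [0.0, 0.001, -1.0]]
force: [0.5, 1.5, -0.3]
opening: 0.643
grasp_force: 30.0
time_s: 11.85
position: [0.5706, 0.0534, 0.0604]
tcp_rot: [[-0.044, 0.999, -0.0], [0.999, 0.044, -0.0], [-0.0, -0.0, -1.0]]
force: [-1.0, 0.4, 1.0]
opening: 0.831
grasp_force: 0.0
time_s: 12.48
position: [0.5777, -0.1078, 0.1508]
tcp_rot: [[-0.044, 0.999, 0.0], [0.999, 0.044, -0.0], [-0.0, 0.0, -1.0]]
force: [1.3, 0.8, 0.5]
opening: 0.85
grasp_force: 0.0
time_s: 13.1
position: [0.5861, -0.3071, 0.1501]
tcp_rot: [[-0.042, 0.999, -0.0], [0.999, 0.042, 0.001], [0.001, -0.0, -1.0]]
force: [-0.0, 0.7, -0.2]
opening: 0.847
grasp_force: 0.0
L list index out of range
S [ 0.6619 -0.2019  0.028 ] [46.  47.8] [368.8 166.7]
S [ 0.5045 -0.2092  0.028 ] [41.2 58.5] [371.1 211.1]
Lstack [0.5689 0.0491 0.061 ] [57.9 59.6] [297. 191.]
Sstack [ 0.5656 -0.0432  0.036 ] [ 79.7 113.6] [323.8 193.1]
shift [98.8 80.4 30.2] rotz -0.005 now [ 0.586  -0.3042  0.1501] t 13.2
```

View pics/s3.png

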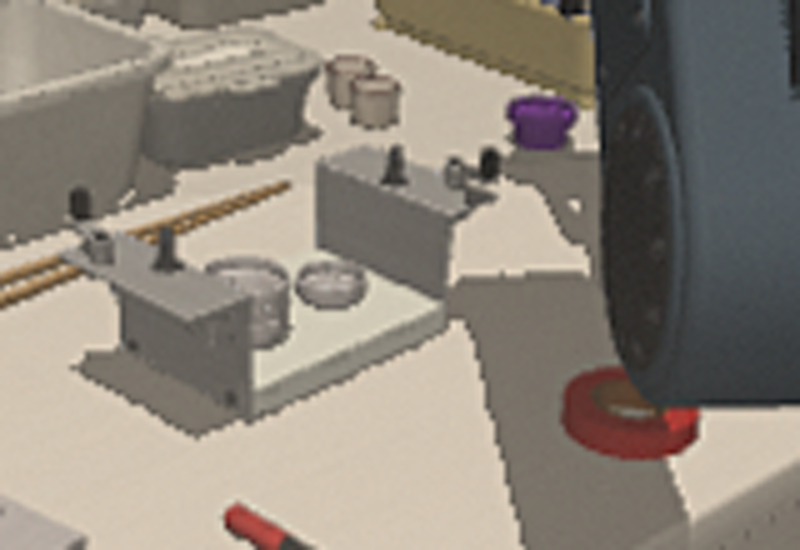

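The three large cups stack straight, at (250,300) in the crop. The cover's corner in the lower left has shifted, so it was probably knocked and I'll re-measure it later. Now the small cup at (369,167).

```bash
python3 -m handwheel '[{"xyz":[40,30,10],"delta_rot":[0,0,0],"hand":-0.6},{"xyz":[80,60,20],"delta_rot":[0,0,0],"hand":-0.6},{"xyz":[99,80,30],"delta_rot":[0,0,0],"hand":-0.6},{"xyz":[99,80,30],"delta_rot":[0,0,0],"hand":-0.6},{"xyz":[99,80,30],"delta_rot":[0,0,0],"hand":-0.6}]'
python3 -m handwheel '[{"xyz":[0,0,0],"delta_rot":[0,0,0],"hand":-0.6},{"xyz":[0,0,0],"delta_rot":[0,0,0],"hand":-0.6},{"xyz":[0,0,20],"delta_rot":[0,0,0],"hand":-0.6},{"xyz":[0,0,40],"delta_rot":[0,0,0],"hand":-0.6},{"xyz":[0,0,40],"delta_rot":[0,0,0],"hand":-0.6}]'
python3 -c "
from vis import *
for i in range(2): vision.capture('top'); go([.6619,-.2019,.0275],.05)"
```

```text
time_s: 13.82
position: [0.6617, -0.2024, 0.1207]
tcp_rot: [[-0.046, 0.999, -0.001], [0.999, 0.046, 0.0], [0.0, -0.001, -1.0]]
force: [-0.7, -0.4, -0.1]
opening: 0.798
grasp_force: 0.0
time_s: 14.45
position: [0.6598, -0.2028, 0.077]
tcp_rot: [[-0.044, 0.999, -0.006], [0.999, 0.044, 0.003], [0.003, -0.006, -1.0]]
force: [-0.4, 0.2, 0.0]
opening: 0.8
grasp_force: 0.0
shift [ 1.2  1.2 50.8] rotz -0.006 now [ 0.6609 -0.2032  0.0783] t 14.5
shift [ 1.6  0.3 51.9] rotz -0.006 now [ 0.6618 -0.2036  0.0794] t 14.55
```

```bash
python3 -m handwheel '[{"xyz":[1,0,25],"delta_rot":[0,0,0],"hand":-0.6},{"xyz":[1,0,45],"delta_rot":[0,0,0],"hand":-0.6},{"xyz":[1,0,52],"delta_rot":[0,0,0],"hand":-0.6},{"xyz":[1,0,52.5],"delta_rot":[0,0,0],"hand":-0.6},{"xyz":[1,0,52.5],"delta_rot":[0,0,0],"hand":-0.6}]'
python3 -m handwheel '[{"xyz":[0,0,0],"delta_rot":[0,0,0],"hand":1},{"xyz":[0,0,0],"delta_rot":[0,0,0],"hand":1},{"xyz":[0,0,0],"delta_rot":[0,0,0],"hand":1},{"xyz":[0,0,0],"delta_rot":[0,0,0],"hand":1},{"xyz":[0,0,-10],"delta_rot":[0,0,0],"hand":1}]'
python3 -m handwheel '[{"xyz":[0,0,-50],"delta_rot":[0,0,0],"hand":1},{"xyz":[0,0,-100],"delta_rot":[0,0,0],"hand":1},{"xyz":[0,0,-140],"delta_rot":[0,0,0],"hand":1},{"xyz":[50,-20,-140],"delta_rot":[0,0,0],"hand":1},{"xyz":[100,-40,-140],"delta_rot":[0,0,0],"hand":1}]'
python3 -c "
from vis import *
go([.5745,-.0250,.175],.05)"
```

```text
time_s: 15.18
position: [0.6627, -0.203, 0.0288]
tcp_rot: [[-0.044, 0.999, 0.001], [0.999, 0.044, -0.001], [-0.001, 0.001, -1.0]]
force: [0.4, -0.1, 1.2]
opening: 0.799
grasp_force: 0.0
time_s: 15.8
position: [0.6613, -0.2023, 0.0374]
tcp_rot: [[-0.044, 0.999, -0.002], [0.999, 0.044, 0.001], [0.001, -0.002, -1.0]]
force: [0.1, 0.2, 0.1]
opening: 0.514
grasp_force: 30.0
time_s: 16.42
position: [0.6175, -0.1041, 0.1795]
tcp_rot: [[-0.042, 0.999, 0.002], [0.999, 0.042, -0.0], [-0.001, 0.002, -1.0]]
force: [0.0, 0.3, -0.4]
opening: 0.515
grasp_force: 30.0
shift [ 80.9 -39.7   4.3] rotz -0.008 now [ 0.6175 -0.1041  0.1795] t 16.425
```

```bash
python3 -m handwheel '[{"xyz":[40,-20,0],"delta_rot":[0,0,0],"hand":1},{"xyz":[81,-40,0],"delta_rot":[0,0,0],"hand":1},{"xyz":[81,-40,0],"delta_rot":[0,0,0],"hand":1},{"xyz":[81,-40,40],"delta_rot":[0,0,0],"hand":1},{"xyz":[81,-40,60],"delta_rot":[0,0,0],"hand":1}]'
python3 -m handwheel '[{"xyz":[0,0,0],"delta_rot":[0,0,0],"hand":1},{"xyz":[0,0,0],"delta_rot":[0,0,0],"hand":1},{"xyz":[0,0,0],"delta_rot":[0,0,0],"hand":1},{"xyz":[0,0,0],"delta_rot":[0,0,0],"hand":1},{"xyz":[0,0,0],"delta_rot":[0,0,0],"hand":1}]'
python3 -c "
from vis import *
go([.5745,-.0250,.048],.05)"
```

```text
time_s: 17.05
position: [0.5743, -0.026, 0.1172]
tcp_rot: [[-0.044, 0.999, -0.0], [0.999, 0.044, -0.0], [-0.0, -0.0, -1.0]]
force: [-0.2, -0.5, 0.5]
opening: 0.513
grasp_force: 30.0
time_s: 17.68
position: [0.5745, -0.0255, 0.1185]
tcp_rot: [[-0.044, 0.999, 0.001], [0.999, 0.044, -0.0], [-0.0, 0.001, -1.0]]
force: [1.2, -0.6, -0.4]
opening: 0.515
grasp_force: 30.0
shift [ 0.5  0.  70.5] rotz -0.006 now [ 0.5745 -0.0255  0.1185] t 17.675
```

```bash
python3 -m handwheel '[{"xyz":[0,0,25],"delta_rot":[0,0,0],"hand":1},{"xyz":[0,0,48],"delta_rot":[0,0,0],"hand":1},{"xyz":[0,0,62],"delta_rot":[0,0,0],"hand":1},{"xyz":[0,0,70],"delta_rot":[0,0,0],"hand":1},{"xyz":[0,0,70],"delta_rot":[0,0,0],"hand":1}]'
python3 -m handwheel '[{"xyz":[0,0,0],"delta_rot":[0,0,0],"hand":1},{"xyz":[0,0,0],"delta_rot":[0,0,0],"hand":1},{"xyz":[0,0,0],"delta_rot":[0,0,0],"hand":-0.5},{"xyz":[0,0,0],"delta_rot":[0,0,0],"hand":-0.5},{"xyz":[0,0,0],"delta_rot":[0,0,0],"hand":-0.5}]'
python3 -m handwheel '[{"xyz":[0,0,-50],"delta_rot":[0,0,0],"hand":-0.5},{"xyz":[0,0,-110],"delta_rot":[0,0,0],"hand":-0.5},{"xyz":[-60,0,-110],"delta_rot":[0,0,0],"hand":-0.5},{"xyz":[-120,0,-110],"delta_rot":[0,0,0],"hand":-0.6},{"xyz":[-180,0,-110],"delta_rot":[0,0,0],"hand":-0.6}]'
python3 -m handwheel '[{"xyz":[-60,0,0],"delta_rot":[0,0,0],"hand":-0.6},{"xyz":[-120,0,0],"delta_rot":[0,0,0],"hand":-0.6},{"xyz":[-180,0,0],"delta_rot":[0,0,0],"hand":-0.6},{"xyz":[-180,0,0],"delta_rot":[0,0,0],"hand":-0.6},{"xyz":[-180,0,0],"delta_rot":[0,0,0],"hand":-0.6}]'
sed -i 's/\.036,0/.047,0/' m2.py; python3 m2.py;  python3 - <<'E'
from vis import *
sc=vision.capture("scene"); cv2.imwrite("pics/s4.png",cv2.resize(sc[150:300,170:415,::-1],None,fx=3.2,fy=3.2,interpolation=cv2.INTER_CUBIC))
go([.4618,-.1876,.12],.05)
a=cv2.imread("pics/t3.png"); b=cv2.imread("pics/s4.png"); cv2.imwrite("pics/ab.png",np.vstack([cv2.resize(a,(560,290)),cv2.resize(b,(560,300))]))
E
```

```text
time_s: 18.3
position: [0.5746, -0.0254, 0.0481]
tcp_rot: [[-0.044, 0.999, 0.001], [0.999, 0.044, -0.0], [-0.0, 0.001, -1.0]]
force: [-0.8, -0.3, -0.7]
opening: 0.516
grasp_force: 30.0
time_s: 18.92
position: [0.5742, -0.0254, 0.0481]
tcp_rot: [[-0.044, 0.999, 0.0], [0.999, 0.044, 0.0], [0.0, 0.0, -1.0]]
force: [0.3, -0.8, -0.9]
opening: 0.723
grasp_force: 0.0
time_s: 19.55
position: [0.5822, -0.2067, 0.1585]
tcp_rot: [[-0.045, 0.999, 0.001], [0.999, 0.045, -0.0], [-0.0, 0.001, -1.0]]
force: [1.0, 0.5, -0.8]
opening: 0.794
grasp_force: 0.0
time_s: 20.18
position: [0.5894, -0.3844, 0.1574]
tcp_rot: [[-0.043, 0.999, -0.001], [0.999, 0.043, 0.002], [0.002, -0.001, -1.0]]
force: [-0.3, 1.3, -0.4]
opening: 0.8
grasp_force: 0.0
L [ 0.4569 -0.3116  0.031 ] [37.8 64.3] [400.8 224.9]
S list index out of range
S list index out of range
Lstack [0.569 0.049 0.061] [58.1 59.7] [297. 191.]
Sstack [ 0.5732 -0.0264  0.047 ] [47.  48.3] [319.  190.5]
shift [ 201.1 -119.    38.2] rotz -0.005 now [ 0.5899 -0.3831  0.1577] t 20.275
```

View pics/ab.png

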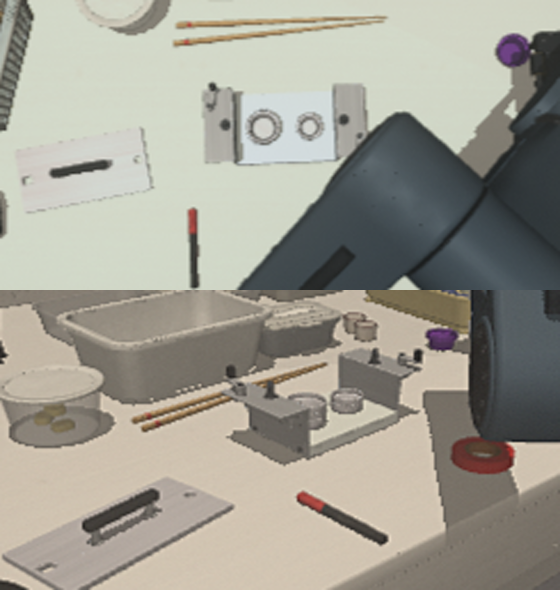

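Both stacks are straight and nested. The cover has moved to about (83,168) in the upper picture and is still flat on the table. Next is the last small cup.

```bash
python3 -m handwheel '[{"xyz":[50,-30,0],"delta_rot":[0,0,0],"hand":-0.6},{"xyz":[100,-60,0],"delta_rot":[0,0,0],"hand":-0.6},{"xyz":[150,-90,10],"delta_rot":[0,0,0],"hand":-0.6},{"xyz":[200,-118,30],"delta_rot":[0,0,0],"hand":-0.6},{"xyz":[200,-118,38],"delta_rot":[0,0,0],"hand":-0.6}]'
python3 -m handwheel '[{"xyz":[0,0,0],"delta_rot":[0,0,0],"hand":-0.6},{"xyz":[0,0,0],"delta_rot":[0,0,0],"hand":-0.6},{"xyz":[0,0,20],"delta_rot":[0,0,0],"hand":-0.6},{"xyz":[0,0,40],"delta_rot":[0,0,0],"hand":-0.6},{"xyz":[0,0,40],"delta_rot":[0,0,0],"hand":-0.6}]'
python3 -m handwheel '[{"xyz":[0,0,0],"delta_rot":[0,0,0],"hand":-0.6},{"xyz":[0,0,0],"delta_rot":[0,0,0],"hand":-0.6},{"xyz":[0,0,0],"delta_rot":[0,0,0],"hand":-0.6},{"xyz":[0,0,0],"delta_rot":[0,0,0],"hand":-0.6},{"xyz":[0,0,0],"delta_rot":[0,0,0],"hand":-0.6}]'
python3 -c "
from vis import *
go([.4617,-.1878,.0275],.05)
im=vision.capture('top'); cv2.imwrite('pics/t5.png',cv2.resize(im[180:270,320:440,::-1],None,fx=5,fy=5,interpolation=cv2.INTER_CUBIC))"
```

```text
time_s: 20.9
position: [0.4579, -0.1832, 0.1192]
tcp_rot: [[-0.049, 0.999, -0.008], [0.999, 0.049, 0.006], [0.007, -0.008, -1.0]]
force: [-0.2, -0.8, 0.2]
opening: 0.801
grasp_force: 0.0
time_s: 21.52
position: [0.4637, -0.1911, 0.0794]
tcp_rot: [[-0.043, 0.999, -0.001], [0.999, 0.043, 0.001], [0.001, -0.001, -1.0]]
force: [0.3, 0.2, 0.4]
opening: 0.797
grasp_force: 0.0
time_s: 22.15
position: [0.4634, -0.1904, 0.0802]
tcp_rot: [[-0.044, 0.999, 0.0], [0.999, 0.044, -0.0], [-0.0, 0.0, -1.0]]
force: [0.9, -0.7, 0.5]
opening: 0.802
grasp_force: 0.0
shift [ 2.7 -1.6 52.7] rotz -0.006 now [ 0.4634 -0.1904  0.0802] t 22.15
```

View pics/t5.png

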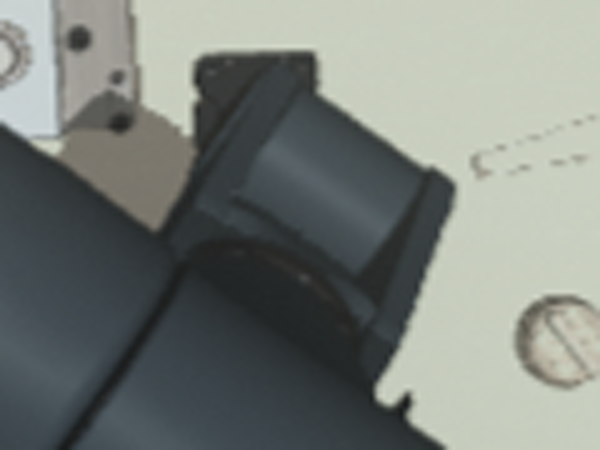

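The arm hides the cup, and no cup shows elsewhere, so it should still be where it was measured. I'll grip there.

```bash
python3 -m handwheel '[{"xyz":[2.5,-1.5,25],"delta_rot":[0,0,0],"hand":-0.6},{"xyz":[2.5,-1.5,45],"delta_rot":[0,0,0],"hand":-0.6},{"xyz":[2.5,-1.5,52.5],"delta_rot":[0,0,0],"hand":-0.6},{"xyz":[2.5,-1.5,52.5],"delta_rot":[0,0,0],"hand":-0.6},{"xyz":[2.5,-1.5,52.5],"delta_rot":[0,0,0],"hand":-0.6}]'
python3 -m handwheel '[{"xyz":[0,0,0],"delta_rot":[0,0,0],"hand":1},{"xyz":[0,0,0],"delta_rot":[0,0,0],"hand":1},{"xyz":[0,0,0],"delta_rot":[0,0,0],"hand":1},{"xyz":[0,0,0],"delta_rot":[0,0,0],"hand":1},{"xyz":[0,0,0],"delta_rot":[0,0,0],"hand":1}]'
python3 -m handwheel '[{"xyz":[0,0,-50],"delta_rot":[0,0,0],"hand":1},{"xyz":[0,0,-100],"delta_rot":[0,0,0],"hand":1},{"xyz":[0,0,-150],"delta_rot":[0,0,0],"hand":1},{"xyz":[40,35,-150],"delta_rot":[0,0,0],"hand":1},{"xyz":[80,70,-150],"delta_rot":[0,0,0],"hand":1}]'
python3 -c "
from vis import *
go([.5745,-.0250,.175],.05)"
```

```text
time_s: 22.82
position: [0.4622, -0.1883, 0.0281]
tcp_rot: [[-0.044, 0.999, 0.001], [0.999, 0.044, -0.001], [-0.001, 0.001, -1.0]]
force: [-0.4, 0.3, -0.2]
opening: 0.808
grasp_force: 0.0
time_s: 23.45
position: [0.4619, -0.1881, 0.0278]
tcp_rot: [[-0.044, 0.999, 0.0], [0.999, 0.044, -0.0], [-0.0, 0.0, -1.0]]
force: [-0.9, -0.8, 2.5]
opening: 0.515
grasp_force: 30.0
time_s: 24.08
position: [0.5291, -0.1048, 0.1785]
tcp_rot: [[-0.042, 0.999, 0.002], [0.999, 0.042, -0.001], [-0.001, 0.002, -1.0]]
force: [0.4, 0.5, -0.9]
opening: 0.518
grasp_force: 30.0
shift [77.8 48.7  3.6] rotz -0.008 now [ 0.5291 -0.1048  0.1785] t 24.075
```

```bash
python3 -m handwheel '[{"xyz":[40,25,0],"delta_rot":[0,0,0],"hand":1},{"xyz":[78,48.5,0],"delta_rot":[0,0,0],"hand":1},{"xyz":[78,48.5,0],"delta_rot":[0,0,0],"hand":1},{"xyz":[78,48.5,40],"delta_rot":[0,0,0],"hand":1},{"xyz":[78,48.5,60],"delta_rot":[0,0,0],"hand":1}]'
python3 -m handwheel '[{"xyz":[0,0,0],"delta_rot":[0,0,0],"hand":1},{"xyz":[0,0,0],"delta_rot":[0,0,0],"hand":1},{"xyz":[0,0,0],"delta_rot":[0,0,0],"hand":1},{"xyz":[0,0,0],"delta_rot":[0,0,0],"hand":1},{"xyz":[0,0,0],"delta_rot":[0,0,0],"hand":1}]'
python3 -c "
from vis import *
go([.5745,-.0250,.0585],.05)"
```

```text
time_s: 24.7
position: [0.5714, -0.0253, 0.1157]
tcp_rot: [[-0.044, 0.999, -0.004], [0.999, 0.044, 0.0], [0.001, -0.004, -1.0]]
force: [1.1, 0.3, -1.2]
opening: 0.515
grasp_force: 30.0
time_s: 25.32
position: [0.5734, -0.025, 0.1181]
tcp_rot: [[-0.044, 0.999, 0.001], [0.999, 0.044, -0.0], [-0.0, 0.001, -1.0]]
force: [0.2, -0.7, -1.1]
opening: 0.52
grasp_force: 30.0
shift [-0.1  1.  59.6] rotz -0.006 now [ 0.5734 -0.025   0.1181] t 25.325
```

```bash
python3 -m handwheel '[{"xyz":[0,1,25],"delta_rot":[0,0,0],"hand":1},{"xyz":[0,1,45],"delta_rot":[0,0,0],"hand":1},{"xyz":[0,1,54],"delta_rot":[0,0,0],"hand":1},{"xyz":[0,1,59],"delta_rot":[0,0,0],"hand":1},{"xyz":[0,1,59],"delta_rot":[0,0,0],"hand":1}]'
python3 -m handwheel '[{"xyz":[0,0,0],"delta_rot":[0,0,0],"hand":1},{"xyz":[0,0,0],"delta_rot":[0,0,0],"hand":1},{"xyz":[0,0,0],"delta_rot":[0,0,0],"hand":-0.5},{"xyz":[0,0,0],"delta_rot":[0,0,0],"hand":-0.5},{"xyz":[0,0,0],"delta_rot":[0,0,0],"hand":-0.5}]'
python3 -m handwheel '[{"xyz":[0,0,-50],"delta_rot":[0,0,0],"hand":-0.5},{"xyz":[0,0,-110],"delta_rot":[0,0,0],"hand":-0.5},{"xyz":[-60,0,-110],"delta_rot":[0,0,0],"hand":-0.5},{"xyz":[-120,0,-110],"delta_rot":[0,0,0],"hand":-0.5},{"xyz":[-180,0,-110],"delta_rot":[0,0,0],"hand":-0.5}]'
python3 -m handwheel '[{"xyz":[-60,0,0],"delta_rot":[0,0,0],"hand":-0.6},{"xyz":[-120,0,0],"delta_rot":[0,0,0],"hand":-0.6},{"xyz":[-120,0,0],"delta_rot":[0,0,0],"hand":-0.6},{"xyz":[-120,0,0],"delta_rot":[0,0,0],"hand":-0.6},{"xyz":[-120,0,0],"delta_rot":[0,0,0],"hand":-0.6}]'
cat > m3.py <<'E'
from vis import *
import sys
im=vision.capture("top"); sc=vision.capture("scene")
for n,c,h in [("Lstack",(297,191),.061),("Sstack",(319,190.5),.058)]:
    p,d,e=cup(im,c,h,t=22); print(n,np.round(p,4),np.round(d,1),np.round(e,1))
for c in[(278.3,189.9),(335.4,187.4)]:
    u=cent(blob(im,c,6,dark(75))[0]);print("pin",np.round(u,2),np.round(cast(u,.095),4))
k=blob(im,(208,212),45,dark(80)); k=min(k[:3],key=lambda q:np.linalg.norm(cent(q)-(208,212)));u=cent(k);r=cv2.minAreaRect(k.astype(np.float32));print("handle",u,np.round(cast(u,.041),4),r)
b=cv2.boxPoints(r); l=[np.linalg.norm(b[i]-b[(i+1)%4]) for i in(0,1)]; i=int(np.argmax(l)); d=cast(b[(i+1)%4],.041)-cast(b[i],.041); print("yaw of handle y axis minus 90deg (rad)",np.arctan2(d[1],d[0])%np.pi-np.pi/2)
T=im[150:260,150:360,::-1]; S=sc[170:300,170:380,::-1]
cv2.imwrite("pics/m3_%d.png"%(bot.read_state()["time_s"]*10),np.vstack([cv2.resize(T,(600,314),interpolation=cv2.INTER_CUBIC),cv2.resize(S,None,fx=600/210,fy=2.15,interpolation=cv2.INTER_CUBIC)]))
E
python3 m3.py; ls pics|grep m3
```

```text
time_s: 25.95
position: [0.5744, -0.0249, 0.0587]
tcp_rot: [[-0.044, 0.999, 0.0], [0.999, 0.044, -0.0], [-0.0, 0.0, -1.0]]
force: [0.8, 1.0, -1.4]
opening: 0.512
grasp_force: 30.0
time_s: 26.58
position: [0.5743, -0.0249, 0.0586]
tcp_rot: [[-0.044, 0.999, 0.0], [0.999, 0.044, -0.0], [-0.0, 0.0, -1.0]]
force: [0.2, -0.1, -0.3]
opening: 0.725
grasp_force: 0.0
time_s: 27.2
position: [0.5822, -0.2062, 0.169]
tcp_rot: [[-0.045, 0.999, 0.001], [0.999, 0.045, -0.0], [-0.0, 0.001, -1.0]]
force: [0.3, 0.1, -0.4]
opening: 0.754
grasp_force: 0.0
time_s: 27.82
position: [0.5872, -0.3227, 0.1683]
tcp_rot: [[-0.046, 0.999, -0.001], [0.999, 0.046, 0.001], [0.001, -0.001, -1.0]]
force: [0.1, -1.1, 0.0]
opening: 0.801
grasp_force: 0.0
Lstack [0.5688 0.0492 0.061 ] [57.9 60.3] [297. 191.]
Sstack [ 0.5732 -0.0573  0.058 ] [ 83.5 111.4] [328.  190.1]
pin [278.43 189.86] [0.5677 0.1093 0.095 ]
pin [334.66 191.77] [ 0.5628 -0.0785  0.095 ]
handle [207.91397482 211.13632393] [0.4987 0.3578 0.041 ] ((207.79312133789062, 211.23873901367188), (3.67438006401062, 27.48839569091797), 79.76524353027344)
yaw of handle y axis minus 90deg (rad) 0.18816622332309163
m3_279.png
```

View pics/m3_279.png

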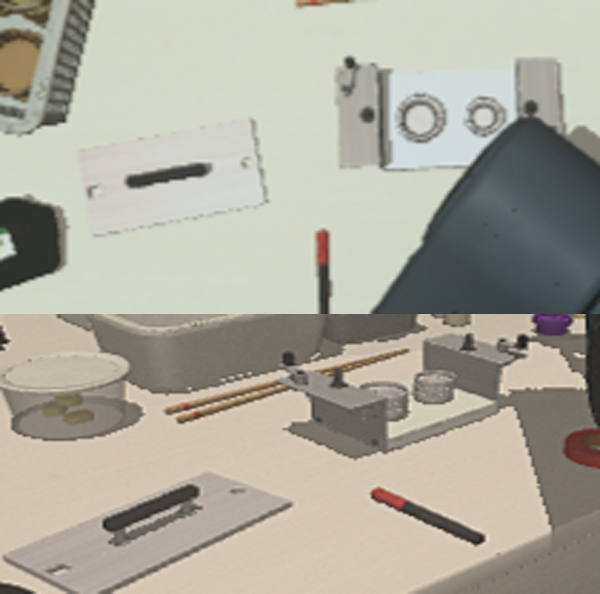

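```bash
python3 - <<'E'
from vis import *
# refine cover: plate outline and handle in both views; carrier yaw from earlier pics
im=vision.capture("top")
def f(g):
    L=cv2.cvtColor(g,cv2.COLOR_RGB2LAB).astype(int); return (L[...,1]>126)
k=blob(im,(210,212),44,f)[0]; r=cv2.minAreaRect(k.astype(np.float32)); b=cv2.boxPoints(r)
P=np.array([cast(q,.008) for q in b]); print(r,"centre",P.mean(0)); print("sides",[np.linalg.norm(P[i]-P[(i+1)%4]).round(4) for i in range(4)])
i=int(np.argmax([np.linalg.norm(P[i]-P[(i+1)%4]) for i in range(2)])); d=P[(i+1)%4]-P[i]; print("yaw",np.arctan2(d[1],d[0])%np.pi-np.pi/2)
a=cv2.imread("pics/top0.png")[:,:,::-1]
def w(g): return (g[...,2].astype(int)>215)
k=blob(a,(308,190),38,w)[0]; r=cv2.minAreaRect(k.astype(np.float32)); b=cv2.boxPoints(r); P=np.array([cast(q,.022) for q in b]); print("board",r,P.mean(0),[np.linalg.norm(P[i]-P[(i+1)%4]).round(4) for i in range(4)])
for i in(0,1):
    d=P[(i+1)%4]-P[i]; print(np.arctan2(d[1],d[0]))
E
```

```text
((209.6743927001953, 211.65643310546875), (31.083803176879883, 62.78469467163086), 79.2711410522461) centre [0.49962124 0.36087568 0.008     ]
sides [np.float64(0.2228), np.float64(0.1114), np.float64(0.221), np.float64(0.1111)]
yaw 0.19748711115011464
board ((291.0, 207.66665649414062), (0.1666717529296875, 1.16668701171875), 90.0) [0.51471801 0.07144444 0.022     ] [np.float64(0.0041), np.float64(0.0006), np.float64(0.0041), np.float64(0.0006)]
-1.5626561742989573
-3.1266854191205136
```

Both stacks look straight, and the cover lies flat at about (172,175) in the upper half. The L-stack rim reads a few mm off, so I'll check it across both views and triangulate the pins too.

```bash
python3 - <<'E'
from vis import *
from scipy.optimize import least_squares
im=vision.capture("top"); sc=vision.capture("scene"); a=cv2.imread("pics/top0.png")[:,:,::-1]; s0=cv2.imread("pics/scene0.png")[:,:,::-1]
Y=np.array([-.046,.999]); C=np.array([.5724,.0144])
# pins: top camera centroid (mean z ~.1) + scene axis column
for n,s,ct in(("a",1,(278.4,189.9)),("b",-1,(335.4,187.4))):
    g=C+s*.096*Y; q=proj(np.array([*g,.100]),"scene")
    ks=[k for k in blob(s0,q,9,dark(80))]; k=min(ks,key=lambda k:np.linalg.norm(cent(k)-q))
    print("pin",n,"pred scene",q.round(1),"meas",cent(k).round(1),"top row",k[:,1].min().round(1),"pred tip",proj(np.array([*g,.110]),"scene").round(1),"col range",k[:,0].min().round(1),k[:,0].max().round(1))
# cups: bright floor disc in top view, first and now
def hough(img,c,r0,r1):
    x0,y0=int(c[0])-14,int(c[1])-14
    g=cv2.resize(cv2.cvtColor(np.ascontiguousarray(img[y0:y0+28,x0:x0+28]),cv2.COLOR_RGB2GRAY),None,fx=10,fy=10,interpolation=cv2.INTER_CUBIC)
    h=cv2.HoughCircles(g,cv2.HOUGH_GRADIENT_ALT,1.5,40,param1=200,param2=.3,minRadius=r0,maxRadius=r1)
    return None if h is None else [( (q[:2]+.5)/10-.5+[x0,y0]).round(2).tolist()+[q[2]] for q in h[0][:3]]
for nm,img in(("t0",a),("now",im)):
    print(nm,"L",hough(img,(297,191),70,100),"S",hough(img,(319,190.5),55,85))
for n,c,z in(("L",.04,.061),("S",-.04,.058)):
    p=np.array([*(C+c*Y),z]); q=proj(p,"scene"); w=370.4*(.0285 if n=="L" else .023)/1.0
    d=np.linalg.norm(p-ray("scene",(0,0))[0]); print(n,"pred",q.round(1),"half width px",(370.4*(.0285 if n=="L" else .023)/d).round(1))
    for dr in(0,1,2,3): r=int(round(q[1]))+dr; print(r,int(q[0])-15,sc[r,int(q[0])-15:int(q[0])+16].mean(1).astype(int).tolist())
E
```

```text
pin a pred scene [288.2 197.7] meas [287.9 200.1] top row 195.2 pred tip [288.1 194.6] col range 285.4 290.9
pin b pred scene [333.9 181.3] meas [333.3 183.6] top row 179.4 pred tip [334.  178.4] col range 330.9 335.6
t0 L None S None
now L None S None
L pred [302.6 204.4] half width px 9.4
204 287 [112, 93, 102, 137, 134, 140, 136, 150, 153, 113, 111, 135, 180, 190, 194, 189, 185, 179, 176, 163, 171, 158, 108, 103, 112, 161, 205, 160, 94, 119, 136]
205 287 [142, 137, 141, 149, 145, 144, 140, 139, 139, 137, 139, 146, 155, 156, 146, 170, 167, 165, 165, 160, 156, 164, 166, 151, 94, 130, 196, 152, 89, 112, 130]
206 287 [143, 144, 143, 143, 144, 142, 145, 143, 141, 142, 142, 141, 144, 155, 127, 158, 160, 160, 159, 154, 148, 149, 151, 154, 155, 141, 173, 141, 121, 137, 134]
207 287 [139, 140, 141, 142, 141, 143, 142, 143, 144, 144, 143, 139, 141, 147, 142, 164, 151, 162, 158, 156, 149, 145, 143, 166, 142, 114, 167, 134, 104, 121, 151]
S pred [321.3 198. ] half width px 7.2
198 306 [192, 192, 191, 192, 191, 191, 191, 194, 192, 154, 96, 94, 116, 132, 136, 159, 167, 145, 131, 116, 114, 119, 137, 125, 98, 101, 100, 99, 99, 100, 100]
199 306 [191, 193, 192, 193, 192, 192, 192, 194, 190, 135, 119, 194, 179, 174, 170, 174, 170, 146, 175, 162, 152, 103, 112, 113, 100, 101, 99, 99, 101, 101, 100]
200 306 [197, 196, 194, 194, 193, 192, 193, 196, 189, 111, 140, 173, 159, 161, 165, 169, 174, 161, 165, 158, 163, 170, 132, 97, 103, 102, 101, 101, 99, 101, 99]
201 306 [166, 184, 181, 189, 197, 196, 196, 201, 192, 100, 118, 123, 146, 147, 166, 165, 166, 161, 156, 152, 132, 130, 112, 93, 101, 103, 105, 102, 100, 100, 99]
```

The pins agree in both views to about 1 mm, and the stacks are within tolerance. Next I'll move to the cover handle at (.4995,.360), yaw about .195.

```bash
python3 -m handwheel '[{"xyz":[30,0,-50],"delta_rot":[0,0,0],"hand":-0.5},{"xyz":[90,0,-60],"delta_rot":[0,0,0],"hand":-0.5},{"xyz":[150,0,-60],"delta_rot":[0,0,0],"hand":-0.3},{"xyz":[210,0,-60],"delta_rot":[0,0,0],"hand":-0.3},{"xyz":[270,0,-60],"delta_rot":[0,0,0],"hand":-0.3}]'
python3 -m handwheel '[{"xyz":[60,-10,0],"delta_rot":[0,0,-0.03],"hand":-0.3},{"xyz":[120,-20,0],"delta_rot":[0,0,-0.06],"hand":-0.3},{"xyz":[180,-30,0],"delta_rot":[0,0,-0.09],"hand":-0.3},{"xyz":[240,-40,0],"delta_rot":[0,0,-0.12],"hand":-0.3},{"xyz":[300,-50,0],"delta_rot":[0,0,-0.15],"hand":-0.3}]'
python3 -c "
from vis import *
vision.capture('top');go([.4995,.3600,.10],.195)"
```

```text
time_s: 28.7
position: [0.5753, -0.0527, 0.229]
tcp_rot: [[-0.044, 0.999, 0.001], [0.999, 0.044, -0.0], [-0.0, 0.001, -1.0]]
force: [0.1, -0.6, 0.5]
opening: 0.654
grasp_force: 0.0
time_s: 29.32
position: [0.5117, 0.2448, 0.2289]
tcp_rot: [[-0.194, 0.981, 0.001], [0.981, 0.194, 0.0], [-0.0, 0.001, -1.0]]
force: [1.4, -0.8, -0.6]
opening: 0.651
grasp_force: 0.0
shift [106.9  12.  129.7] rotz 0.006 now [0.5091 0.2521 0.229 ] t 29.375
```

```bash
python3 -m handwheel '[{"xyz":[50,5,20],"delta_rot":[0,0,0],"hand":-0.3},{"xyz":[100,9,60],"delta_rot":[0,0,0],"hand":-0.3},{"xyz":[115,10,110],"delta_rot":[0,0,0],"hand":-0.3},{"xyz":[115,10,129],"delta_rot":[0,0,0],"hand":-0.3},{"xyz":[115,10,129],"delta_rot":[0,0,0],"hand":-0.3}]'
python3 -m handwheel '[{"xyz":[0,0,0],"delta_rot":[0,0,0],"hand":-0.3},{"xyz":[0,0,0],"delta_rot":[0,0,0],"hand":-0.3},{"xyz":[0,0,0],"delta_rot":[0,0,0],"hand":-0.3},{"xyz":[0,0,0],"delta_rot":[0,0,0],"hand":-0.3},{"xyz":[0,0,0],"delta_rot":[0,0,0],"hand":-0.3}]'
python3 - <<'E'
from vis import *
go([.4995,.3600,.0235],.195)
sc=vision.capture("scene")
# cover in scene: handle blob (black), is it where the top view says?
print("pred handle scene",proj(np.array([.4995,.36,.036]),"scene"))
S=sc[180:330,150:350,::-1]; cv2.imwrite("pics/s6.png",cv2.resize(S,None,fx=3.5,fy=3.5,interpolation=cv2.INTER_CUBIC))
E
```

```text
time_s: 30.0
position: [0.4985, 0.3572, 0.0978]
tcp_rot: [[-0.194, 0.981, -0.004], [0.981, 0.194, -0.002], [-0.001, -0.004, -1.0]]
force: [-0.9, 0.2, 0.7]
opening: 0.65
grasp_force: 0.0
time_s: 30.62
position: [0.5001, 0.3574, 0.0998]
tcp_rot: [[-0.193, 0.981, 0.0], [0.981, 0.193, 0.0], [0.0, 0.0, -1.0]]
force: [-0.9, -0.2, 0.1]
opening: 0.65
grasp_force: 0.0
shift [ 2.7 -0.1 76.3] rotz -0.001 now [0.5001 0.3574 0.0998] t 30.625
pred handle scene [223.44892946 257.95742824]
```

View pics/s6.png

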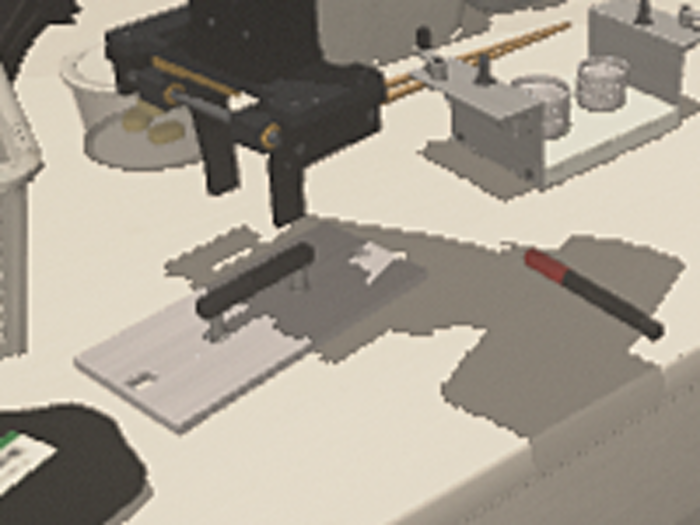

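The handle in the scene is centred at (223,259) px, and the prediction was (223,258). Next I'll descend and grip.

```bash
python3 -m handwheel '[{"xyz":[2.5,0,25],"delta_rot":[0,0,0],"hand":-0.3},{"xyz":[2.5,0,50],"delta_rot":[0,0,0],"hand":-0.3},{"xyz":[2.5,0,68],"delta_rot":[0,0,0],"hand":-0.3},{"xyz":[2.5,0,76],"delta_rot":[0,0,0],"hand":-0.3},{"xyz":[2.5,0,76],"delta_rot":[0,0,0],"hand":-0.3}]'
python3 -m handwheel '[{"xyz":[0,0,0],"delta_rot":[0,0,0],"hand":-0.3},{"xyz":[0,0,0],"delta_rot":[0,0,0],"hand":1},{"xyz":[0,0,0],"delta_rot":[0,0,0],"hand":1},{"xyz":[0,0,0],"delta_rot":[0,0,0],"hand":1},{"xyz":[0,0,0],"delta_rot":[0,0,0],"hand":1}]'
python3 -m handwheel '[{"xyz":[0,0,0],"delta_rot":[0,0,0],"hand":1},{"xyz":[0,0,0],"delta_rot":[0,0,0],"hand":1},{"xyz":[0,0,-40],"delta_rot":[0,0,0],"hand":1},{"xyz":[0,0,-90],"delta_rot":[0,0,0],"hand":1},{"xyz":[0,0,-140],"delta_rot":[0,0,0],"hand":1}]'
python3 -m handwheel '[{"xyz":[0,0,-10],"delta_rot":[0,0,0],"hand":1},{"xyz":[0,0,-20],"delta_rot":[0,0,0],"hand":1},{"xyz":[0,0,-20],"delta_rot":[0,0,0],"hand":1},{"xyz":[0,0,-20],"delta_rot":[0,0,0],"hand":1},{"xyz":[0,0,-20],"delta_rot":[0,0,0],"hand":1}]'
python3 - <<'E'
from vis import *
go([.5724,.0146,.18],.046)
im=vision.capture("top"); sc=vision.capture("scene")
k=blob(sc,(220,220),60,lambda g:(g.min(2)>300))if 0 else None
T=im[150:260,150:360,::-1]; S=sc[150:300,170:380,::-1]
cv2.imwrite("pics/m4.png",np.vstack([cv2.resize(T,(600,290),interpolation=cv2.INTER_CUBIC),cv2.resize(S,(434,310),interpolation=cv2.INTER_CUBIC)[:,:].repeat(1,0) if 0 else cv2.copyMakeBorder(cv2.resize(S,(434,310),interpolation=cv2.INTER_CUBIC),0,0,0,166,0)]))
E
```

```text
time_s: 31.3
position: [0.4994, 0.3598, 0.0232]
tcp_rot: [[-0.193, 0.981, -0.001], [0.981, 0.193, -0.0], [-0.0, -0.001, -1.0]]
force: [-0.2, 0.2, 0.4]
opening: 0.653
grasp_force: 0.0
time_s: 31.92
position: [0.4996, 0.3599, 0.0236]
tcp_rot: [[-0.193, 0.981, 0.0], [0.981, 0.193, 0.0], [0.0, 0.0, -1.0]]
force: [0.0, 0.7, 0.4]
opening: 0.28
grasp_force: 0.0
time_s: 32.55
position: [0.4983, 0.3593, 0.1635]
tcp_rot: [[-0.193, 0.981, -0.003], [0.981, 0.193, -0.002], [-0.001, -0.004, -1.0]]
force: [0.3, 0.2, -3.1]
opening: 0.153
grasp_force: 30.0
time_s: 33.17
position: [0.4989, 0.3595, 0.1821]
tcp_rot: [[-0.193, 0.981, -0.003], [0.981, 0.193, -0.001], [-0.001, -0.003, -1.0]]
force: [0.2, 0.2, -4.5]
opening: 0.157
grasp_force: 30.0
shift [-352.6    5.7    2.3] rotz 0.148 now [0.4989 0.3595 0.1821] t 33.175
```

The cover is held, with about 4 N of weight showing. Next I'll carry it over the seat.

```bash
python3 -m handwheel '[{"xyz":[-40,1,0],"delta_rot":[0,0,0.03],"hand":1},{"xyz":[-90,2,0],"delta_rot":[0,0,0.06],"hand":1},{"xyz":[-140,3,0],"delta_rot":[0,0,0.09],"hand":1},{"xyz":[-190,3,0],"delta_rot":[0,0,0.12],"hand":1},{"xyz":[-240,4,0],"delta_rot":[0,0,0.148],"hand":1}]'
python3 -m handwheel '[{"xyz":[-40,-5,0],"delta_rot":[0,0,0],"hand":1},{"xyz":[-70,-9,0],"delta_rot":[0,0,0],"hand":1},{"xyz":[-90,-12,0],"delta_rot":[0,0,0],"hand":1},{"xyz":[-100,-13,0],"delta_rot":[0,0,0],"hand":1},{"xyz":[-100,-13,0],"delta_rot":[0,0,0],"hand":1}]'
python3 -m handwheel '[{"xyz":[0,0,0],"delta_rot":[0,0,0],"hand":1},{"xyz":[0,0,0],"delta_rot":[0,0,0],"hand":1},{"xyz":[0,0,0],"delta_rot":[0,0,0],"hand":1},{"xyz":[0,0,0],"delta_rot":[0,0,0],"hand":1},{"xyz":[0,0,0],"delta_rot":[0,0,0],"hand":1}]'
python3 -c "
from vis import *
go([.5724,.0146,.18],.046)"
```

```text
time_s: 33.9
position: [0.55, 0.1236, 0.1835]
tcp_rot: [[-0.045, 0.999, 0.0], [0.999, 0.045, 0.0], [0.0, 0.0, -1.0]]
force: [0.5, 0.9, -3.5]
opening: 0.156
grasp_force: 30.0
time_s: 34.52
position: [0.5415, 0.0244, 0.1836]
tcp_rot: [[-0.045, 0.999, 0.0], [0.999, 0.045, 0.0], [0.0, 0.0, -1.0]]
force: [0.4, 0.3, -4.4]
opening: 0.158
grasp_force: 30.0
time_s: 35.15
position: [0.5414, 0.0248, 0.1835]
tcp_rot: [[-0.046, 0.999, -0.0], [0.999, 0.046, 0.0], [0.0, -0.0, -1.0]]
force: [-0.5, -0.3, -4.2]
opening: 0.157
grasp_force: 30.0
shift [-11.6  30.5   3.5] rotz 0.0 now [0.5414 0.0248 0.1835] t 35.15
```

```bash
python3 -m handwheel '[{"xyz":[-6,15,0],"delta_rot":[0,0,0],"hand":1},{"xyz":[-11.5,30.5,0],"delta_rot":[0,0,0],"hand":1},{"xyz":[-11.5,30.5,20],"delta_rot":[0,0,0],"hand":1},{"xyz":[-11.5,30.5,40],"delta_rot":[0,0,0],"hand":1},{"xyz":[-11.5,30.5,45],"delta_rot":[0,0,0],"hand":1}]'
python3 -m handwheel '[{"xyz":[0,0,0],"delta_rot":[0,0,0],"hand":1},{"xyz":[0,0,0],"delta_rot":[0,0,0],"hand":1},{"xyz":[0,0,0],"delta_rot":[0,0,0],"hand":1},{"xyz":[0,0,0],"delta_rot":[0,0,0],"hand":1},{"xyz":[0,0,0],"delta_rot":[0,0,0],"hand":1}]'
python3 - <<'E'
from vis import *
go([.5724,.0146,.1385],.046)
im=vision.capture("top"); sc=vision.capture("scene")
T=im[145:235,250:370,::-1]; S=sc[150:240,260:380,::-1]
cv2.imwrite("pics/m5.png",np.hstack([cv2.resize(q,(400,300),interpolation=cv2.INTER_CUBIC) for q in(T,S)]).repeat(2,0)[:600])
E
```

```text
time_s: 35.78
position: [0.5734, 0.0139, 0.1377]
tcp_rot: [[-0.045, 0.999, 0.0], [0.999, 0.045, -0.0], [-0.0, 0.0, -1.0]]
force: [-0.8, -2.2, -0.8]
opening: 0.156
grasp_force: 30.1
time_s: 36.4
position: [0.5727, 0.0146, 0.1389]
tcp_rot: [[-0.046, 0.999, 0.001], [0.999, 0.046, -0.0], [-0.0, 0.001, -1.0]]
force: [0.6, 0.1, -3.6]
opening: 0.158
grasp_force: 30.0
shift [-0.  -0.3  0.4] rotz -0.0 now [0.5727 0.0146 0.1389] t 36.4
```

```bash
python3 - <<'E'
import cv2,numpy as np
from vis import *
im=vision.capture("top"); sc=vision.capture("scene")
T=im[150:230,250:360,::-1]; S=sc[155:235,265:375,::-1]
cv2.imwrite("pics/m6.png",np.hstack([cv2.resize(q,(400,291),interpolation=cv2.INTER_CUBIC) for q in(T,S)]))
E
```

```text
(no output)
```

View pics/m6.png

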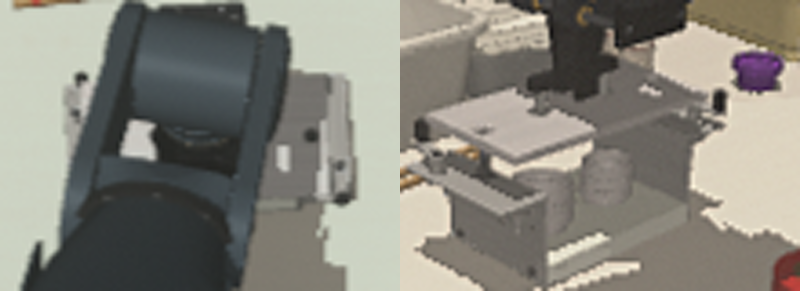

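The cover is level above the pins, and the pin shows dark through the hole on the -y side at (311,133). I'll lower it gently and watch the force.

```bash
python3 -m handwheel '[{"xyz":[0,0,3],"delta_rot":[0,0,0],"hand":1},{"xyz":[0,0,6],"delta_rot":[0,0,0],"hand":1},{"xyz":[0,0,8],"delta_rot":[0,0,0],"hand":1},{"xyz":[0,0,10],"delta_rot":[0,0,0],"hand":1},{"xyz":[0,0,10],"delta_rot":[0,0,0],"hand":1}]'
python3 -m handwheel '[{"xyz":[0,0,2],"delta_rot":[0,0,0],"hand":1},{"xyz":[0,0,4],"delta_rot":[0,0,0],"hand":1},{"xyz":[0,0,6],"delta_rot":[0,0,0],"hand":1},{"xyz":[0,0,6],"delta_rot":[0,0,0],"hand":1},{"xyz":[0,0,6],"delta_rot":[0,0,0],"hand":1}]'
```

```text
time_s: 37.22
position: [0.5723, 0.0139, 0.1285]
tcp_rot: [[-0.047, 0.999, -0.0], [0.999, 0.047, -0.001], [-0.001, -0.0, -1.0]]
force: [1.8, -2.8, -2.8]
opening: 0.16
grasp_force: 29.8
time_s: 37.85
position: [0.5726, 0.0144, 0.1224]
tcp_rot: [[-0.046, 0.999, 0.001], [0.999, 0.046, -0.0], [-0.0, 0.0, -1.0]]
force: [2.3, -3.0, -5.2]
opening: 0.159
grasp_force: 29.9
```

Both pins have entered, with side forces of only 2–3 N. I'll continue down with a small correction.

```bash
python3 -m handwheel '[{"xyz":[-0.6,0.4,2],"delta_rot":[0,0,0],"hand":1},{"xyz":[-0.6,0.4,5],"delta_rot":[0,0,0],"hand":1},{"xyz":[-0.6,0.4,8],"delta_rot":[0,0,0],"hand":1},{"xyz":[-0.6,0.4,10],"delta_rot":[0,0,0],"hand":1},{"xyz":[-0.6,0.4,11],"delta_rot":[0,0,0],"hand":1}]'
python3 -m handwheel '[{"xyz":[0,0,1],"delta_rot":[0,0,0],"hand":1},{"xyz":[0,0,2],"delta_rot":[0,0,0],"hand":1},{"xyz":[0,0,3],"delta_rot":[0,0,0],"hand":1},{"xyz":[0,0,3],"delta_rot":[0,0,0],"hand":1},{"xyz":[0,0,3],"delta_rot":[0,0,0],"hand":1}]'
```

```text
time_s: 38.48
position: [0.5731, 0.0133, 0.1155]
tcp_rot: [[-0.046, 0.999, 0.002], [0.999, 0.046, -0.001], [-0.001, 0.002, -1.0]]
force: [-5.9, -4.2, 26.6]
opening: 0.157
grasp_force: 29.9
time_s: 39.1
position: [0.5737, 0.0132, 0.1151]
tcp_rot: [[-0.047, 0.999, 0.004], [0.999, 0.047, -0.002], [-0.002, 0.004, -1.0]]
force: [-8.5, -4.7, 36.7]
opening: 0.158
grasp_force: 30.0
```

```bash
python3 -m handwheel '[{"xyz":[0,0,-2],"delta_rot":[0,0,0],"hand":1},{"xyz":[0,0,-4],"delta_rot":[0,0,0],"hand":1},{"xyz":[0,0,-6],"delta_rot":[0,0,0],"hand":1},{"xyz":[0,0,-6],"delta_rot":[0,0,0],"hand":1},{"xyz":[0,0,-6],"delta_rot":[0,0,0],"hand":1}]'
python3 - <<'E'
from vis import *
s=bot.read_state(); print(s["force"],s["moment"]); go([.5724,.0140,.1085],.046)
im=vision.capture("top"); sc=vision.capture("scene")
# knob positions (z .1185 tops) in top picture at start and now, carrier frame
C=np.array([.5724,.0144]); th=.047; X=np.array([np.cos(th),np.sin(th)]);Y=np.array([-np.sin(th),np.cos(th)])
a=cv2.imread("pics/top0.png")[:,:,::-1]
for nm,img in(("t0",a),("now",im)):
    for c in((272,172),(344,204)):
        for k in blob(img,c,8,dark(85)):
            p=cast(cent(k),.112)[:2]-C; print(nm,cent(k).round(1),"carrier",(p@X*1000).round(1),(p@Y*1000).round(1),"area",cv2.contourArea(k.astype(np.float32)))
E
```

```text
time_s: 39.72
position: [0.5734, 0.0132, 0.1156]
tcp_rot: [[-0.046, 0.999, 0.002], [0.999, 0.046, -0.001], [-0.001, 0.002, -1.0]]
force: [-0.1, -4.5, 3.8]
opening: 0.154
grasp_force: 30.0
[-0.13787002 -4.48300149  3.84775177] [-0.75215325 -0.23447687  0.18072723]
shift [ 0.9 -1.   7.1] rotz 0.0 now [0.5734 0.0132 0.1156] t 39.725
t0 [272.2 171.7] carrier 59.0 112.3 area 7.23612552229315
t0 [343.9 204. ] carrier -57.8 -119.9 area 9.180551316821948
t0 [342.9 195.7] carrier -30.3 -117.9 area 0.20833714795298874
now [278.3 176.2] carrier 42.9 92.4 area 15.347111172042787
now [272.1 171.6] carrier 59.3 112.5 area 7.083335876464844
now [343.9 204.1] carrier -57.9 -119.8 area 9.29165776562877
now [342.9 195.7] carrier -30.3 -117.8 area 0.15278328792192042
```

Button_a's knob sits at carrier (59,112) instead of (60,120). So it is about 0.26 rad in, and the cover's +y end rests on its bar. I'll lift the cover, set it back on the table, swing the button clear and regrasp.

```bash
python3 -m handwheel '[{"xyz":[0,0,-5],"delta_rot":[0,0,0],"hand":1},{"xyz":[0,0,-15],"delta_rot":[0,0,0],"hand":1},{"xyz":[0,0,-30],"delta_rot":[0,0,0],"hand":1},{"xyz":[0,0,-60],"delta_rot":[0,0,0],"hand":1},{"xyz":[0,0,-75],"delta_rot":[0,0,0],"hand":1}]'
python3 -m handwheel '[{"xyz":[0,-40,0],"delta_rot":[0,0,0],"hand":1},{"xyz":[50,-60,0],"delta_rot":[0,0,0],"hand":1},{"xyz":[105,-70,0],"delta_rot":[0,0,0],"hand":1},{"xyz":[160,-70,0],"delta_rot":[0,0,0],"hand":1},{"xyz":[215,-70,0],"delta_rot":[0,0,0],"hand":1}]'
python3 -m handwheel '[{"xyz":[0,0,0],"delta_rot":[0,0,0],"hand":1},{"xyz":[0,0,0],"delta_rot":[0,0,0],"hand":1},{"xyz":[0,0,0],"delta_rot":[0,0,0],"hand":1},{"xyz":[0,0,0],"delta_rot":[0,0,0],"hand":1},{"xyz":[0,0,0],"delta_rot":[0,0,0],"hand":1}]'
python3 -c "
from vis import *
go([.4995,.355,.06],.195)"
```

```text
time_s: 40.45
position: [0.5717, 0.0061, 0.186]
tcp_rot: [[-0.049, 0.999, -0.005], [0.999, 0.049, -0.014], [-0.014, -0.005, -1.0]]
force: [4.4, -26.2, -30.6]
opening: 0.156
grasp_force: 30.0
time_s: 41.08
position: [0.4903, 0.2276, 0.1886]
tcp_rot: [[-0.045, 0.999, -0.005], [0.999, 0.045, 0.001], [0.001, -0.005, -1.0]]
force: [1.8, -0.4, -3.9]
opening: 0.158
grasp_force: 30.0
time_s: 41.7
position: [0.4931, 0.2247, 0.1896]
tcp_rot: [[-0.044, 0.999, -0.0], [0.999, 0.044, 0.0], [0.0, -0.0, -1.0]]
force: [0.6, 1.2, -5.1]
opening: 0.159
grasp_force: 30.0
shift [129.8  12.2 129.6] rotz -0.151 now [0.4931 0.2247 0.1896] t 41.7
```

```bash
python3 -m handwheel '[{"xyz":[40,4,20],"delta_rot":[0,0,-0.05],"hand":1},{"xyz":[80,8,50],"delta_rot":[0,0,-0.1],"hand":1},{"xyz":[120,11,90],"delta_rot":[0,0,-0.15],"hand":1},{"xyz":[130,12,120],"delta_rot":[0,0,-0.15],"hand":1},{"xyz":[130,12,130],"delta_rot":[0,0,-0.15],"hand":1}]'
python3 -m handwheel '[{"xyz":[0,0,0],"delta_rot":[0,0,0],"hand":1},{"xyz":[0,0,8],"delta_rot":[0,0,0],"hand":1},{"xyz":[0,0,16],"delta_rot":[0,0,0],"hand":1},{"xyz":[0,0,24],"delta_rot":[0,0,0],"hand":1},{"xyz":[0,0,28],"delta_rot":[0,0,0],"hand":1}]'
python3 -m handwheel '[{"xyz":[0,0,3],"delta_rot":[0,0,0],"hand":1},{"xyz":[0,0,6],"delta_rot":[0,0,0],"hand":1},{"xyz":[0,0,6],"delta_rot":[0,0,0],"hand":1},{"xyz":[0,0,6],"delta_rot":[0,0,0],"hand":-0.3},{"xyz":[0,0,6],"delta_rot":[0,0,0],"hand":-0.3}]'
python3 -m handwheel '[{"xyz":[0,0,0],"delta_rot":[0,0,0],"hand":-0.3},{"xyz":[0,0,-50],"delta_rot":[0,0,0],"hand":-0.3},{"xyz":[0,0,-100],"delta_rot":[0,0,0],"hand":1},{"xyz":[0,0,-150],"delta_rot":[0,0,0],"hand":1},{"xyz":[0,0,-170],"delta_rot":[0,0,0],"hand":1}]'
python3 -c "
from vis import *
C=np.array([.5724,.0144]); th=.047; X=np.array([np.cos(th),np.sin(th)]);Y=np.array([-np.sin(th),np.cos(th)])
p=C+.058*X+.085*Y; go([p[0],p[1],.16],.047)"
```

```text
time_s: 42.32
position: [0.4987, 0.3569, 0.0582]
tcp_rot: [[-0.196, 0.981, -0.001], [0.981, 0.196, 0.0], [0.0, -0.001, -1.0]]
force: [0.2, 2.4, -0.2]
opening: 0.156
grasp_force: 30.0
time_s: 42.95
position: [0.499, 0.3557, 0.0311]
tcp_rot: [[-0.195, 0.981, -0.0], [0.981, 0.195, -0.0], [-0.0, -0.0, -1.0]]
force: [-1.0, 2.2, -0.3]
opening: 0.156
grasp_force: 30.0
time_s: 43.58
position: [0.4991, 0.3558, 0.0258]
tcp_rot: [[-0.194, 0.981, 0.0], [0.981, 0.194, 0.0], [-0.0, 0.0, -1.0]]
force: [-0.1, -0.1, -0.4]
opening: 0.306
grasp_force: 0.0
time_s: 44.2
position: [0.5005, 0.3567, 0.1994]
tcp_rot: [[-0.195, 0.981, 0.006], [0.981, 0.195, 0.003], [0.001, 0.006, -1.0]]
force: [0.0, 0.4, -1.1]
opening: 0.361
grasp_force: 0.0
shift [-274.3   73.6   39.5] rotz 0.149 now [0.5005 0.3567 0.1994] t 44.2
```

```bash
python3 -m handwheel '[{"xyz":[-55,15,0],"delta_rot":[0,0,0.03],"hand":1},{"xyz":[-110,30,0],"delta_rot":[0,0,0.06],"hand":1},{"xyz":[-165,45,0],"delta_rot":[0,0,0.1],"hand":1},{"xyz":[-220,60,0],"delta_rot":[0,0,0.149],"hand":1},{"xyz":[-273,74,0],"delta_rot":[0,0,0.149],"hand":1}]'
python3 -m handwheel '[{"xyz":[0,0,0],"delta_rot":[0,0,0],"hand":1},{"xyz":[0,0,0],"delta_rot":[0,0,0],"hand":1},{"xyz":[0,0,30],"delta_rot":[0,0,0],"hand":1},{"xyz":[0,0,60],"delta_rot":[0,0,0],"hand":1},{"xyz":[0,0,60],"delta_rot":[0,0,0],"hand":1}]'
cat > fr.py <<'E'
from vis import *
C=np.array([.5724,.0144]); th=.047; X=np.array([np.cos(th),np.sin(th)]);Y=np.array([-np.sin(th),np.cos(th)])
def W(x,y,z): p=C+x/1000*X+y/1000*Y; return [p[0],p[1],z]
def knobs():
    im=vision.capture("top")
    for c,s in((W(45,107,.112),"a"),(W(-45,-107,.112),"b")):
        for k in blob(im,proj(np.array(c)),9,dark(85))[:3]:
            p=cast(cent(k),.112)[:2]-C; print(s,"carrier",(p@X*1000).round(1),(p@Y*1000).round(1),"area",cv2.contourArea(k.astype(np.float32)))
    return im
E
python3 -c "
from fr import *
vision.capture('top'); go(W(58,85,.111),.047)"
```

```text
time_s: 44.82
position: [0.6253, 0.1007, 0.1957]
tcp_rot: [[-0.046, 0.999, 0.0], [0.999, 0.046, 0.0], [0.0, 0.0, -1.0]]
force: [1.0, 0.8, -0.4]
opening: 0.01
grasp_force: 0.0
time_s: 45.45
position: [0.6216, 0.1044, 0.1333]
tcp_rot: [[-0.049, 0.999, -0.007], [0.999, 0.049, 0.0], [0.001, -0.007, -1.0]]
force: [-0.4, 0.3, 0.5]
opening: 0.008
grasp_force: 0.0
shift [-2.3  3.  23.9] rotz 0.002 now [0.6233 0.1042 0.135 ] t 45.5
```

```bash
python3 -m handwheel '[{"xyz":[-2,2,8],"delta_rot":[0,0,0],"hand":1},{"xyz":[-2,2,18],"delta_rot":[0,0,0],"hand":1},{"xyz":[-2,2,24],"delta_rot":[0,0,0],"hand":1},{"xyz":[-2,2,24],"delta_rot":[0,0,0],"hand":1},{"xyz":[-2,2,24],"delta_rot":[0,0,0],"hand":1}]'
python3 -m handwheel '[{"xyz":[5,0,0],"delta_rot":[0,0,0],"hand":1},{"xyz":[10,0,0],"delta_rot":[0,0,0],"hand":1},{"xyz":[14,0,0],"delta_rot":[0,0,0],"hand":1},{"xyz":[18,0,0],"delta_rot":[0,0,0],"hand":1},{"xyz":[18,0,0],"delta_rot":[0,0,0],"hand":1}]'
python3 -c "
from fr import *
go(W(58,104,.111),.047)"
```

```text
time_s: 46.12
position: [0.627, 0.1006, 0.1117]
tcp_rot: [[-0.047, 0.999, 0.0], [0.999, 0.047, 0.0], [0.0, 0.0, -1.0]]
force: [0.6, -0.1, -0.2]
opening: 0.008
grasp_force: 0.0
time_s: 46.75
position: [0.6268, 0.1189, 0.1118]
tcp_rot: [[-0.047, 0.999, 0.002], [0.999, 0.047, -0.0], [-0.0, 0.002, -1.0]]
force: [1.7, -1.1, 0.0]
opening: 0.009
grasp_force: 0.7
shift [ 2.2 -1.3  0.8] rotz 0.0 now [0.6268 0.1189 0.1118] t 46.75
```

```bash
python3 -m handwheel '[{"xyz":[1,0,0],"delta_rot":[0,0,0],"hand":1},{"xyz":[2,0,0],"delta_rot":[0,0,0],"hand":1},{"xyz":[3,0,0],"delta_rot":[0,0,0],"hand":1},{"xyz":[3,0,0],"delta_rot":[0,0,0],"hand":1},{"xyz":[3,0,0],"delta_rot":[0,0,0],"hand":1}]'
python3 -m handwheel '[{"xyz":[-10,0,0],"delta_rot":[0,0,0],"hand":1},{"xyz":[-12,0,-60],"delta_rot":[0,0,0],"hand":1},{"xyz":[-60,0,-100],"delta_rot":[0,0,0],"hand":1},{"xyz":[-110,0,-100],"delta_rot":[0,0,0],"hand":1},{"xyz":[-160,0,-100],"delta_rot":[0,0,0],"hand":1}]'
python3 -m handwheel '[{"xyz":[-60,0,0],"delta_rot":[0,0,0],"hand":-0.3},{"xyz":[-120,0,0],"delta_rot":[0,0,0],"hand":-0.3},{"xyz":[-180,0,0],"delta_rot":[0,0,0],"hand":-0.3},{"xyz":[-240,0,0],"delta_rot":[0,0,0],"hand":-0.3},{"xyz":[-300,0,0],"delta_rot":[0,0,0],"hand":-0.3}]'
python3 - <<'E'
from fr import *
knobs()
im=vision.capture("top")
for n,y,z in(("L",40,.061),("S",-40,.058)):
    try: p,d,e=cup(im,proj(np.array(W(0,y,z))),z,t=22); q=p[:2]-C; print(n,(q@X).round(4),(q@Y).round(4),d.round(1))
    except Exception as ex: print(ex)
def f(g): return cv2.cvtColor(g,cv2.COLOR_RGB2LAB)[...,1]>126
k=blob(im,(210,212),44,f)[0]; r=cv2.minAreaRect(k.astype(np.float32)); P=np.array([cast(q,.008) for q in cv2.boxPoints(r)])
L=[np.linalg.norm(P[i]-P[(i+1)%4]) for i in range(2)]; i=int(np.argmax(L)); d=P[(i+1)%4]-P[i]; print("cover",P.mean(0).round(4),np.round(L,4),"yaw",np.arctan2(d[1],d[0])%np.pi-np.pi/2)
k=min(blob(im,(208,212),45,dark(80))[:3],key=lambda q:np.linalg.norm(cent(q)-(208,212))); print("handle",cast(cent(k),.036).round(4))
u=proj(np.array([.4995,.36,.03])); print(u)
E
```

```text
time_s: 47.38
position: [0.627, 0.1216, 0.1119]
tcp_rot: [[-0.047, 0.999, 0.003], [0.999, 0.047, 0.0], [-0.0, 0.003, -1.0]]
force: [4.8, -3.0, -0.6]
opening: 0.004
grasp_force: 2.1
time_s: 48.0
position: [0.6314, -0.0389, 0.2118]
tcp_rot: [[-0.048, 0.999, -0.003], [0.999, 0.048, 0.002], [0.002, -0.003, -1.0]]
force: [0.5, -0.6, -0.3]
opening: 0.007
grasp_force: 0.0
time_s: 48.62
position: [0.6455, -0.3384, 0.2105]
tcp_rot: [[-0.047, 0.999, -0.004], [0.999, 0.047, 0.004], [0.004, -0.004, -1.0]]
force: [0.8, 0.6, 0.2]
opening: 0.489
grasp_force: 0.0
a carrier 59.6 118.5 area 6.180574205238372
b carrier -36.8 -107.9 area 230.1942960957531
L -0.0019 0.0348 [57.3 59.1]
S -0.0039 -0.0606 [ 76.1 109.7]
cover [0.5029 0.3316 0.008 ] [0.2245 0.1104] yaw 0.1962347557041526
handle [0.5019 0.3316 0.036 ]
[208.19274047 211.13770253]
```

Button_a's knob is now at (59.6,118.5), so it is clear. The cover had slid in the grip and now lies centred at (.5025,.3316), yaw .196. I'll regrasp it there.

```bash
python3 -m handwheel '[{"xyz":[60,-10,-10],"delta_rot":[0,0,-0.03],"hand":-0.3},{"xyz":[120,-20,-10],"delta_rot":[0,0,-0.06],"hand":-0.3},{"xyz":[180,-30,-10],"delta_rot":[0,0,-0.09],"hand":-0.3},{"xyz":[240,-40,-10],"delta_rot":[0,0,-0.12],"hand":-0.3},{"xyz":[300,-50,-10],"delta_rot":[0,0,-0.149],"hand":-0.3}]'
python3 -m handwheel '[{"xyz":[60,0,0],"delta_rot":[0,0,0],"hand":-0.3},{"xyz":[120,0,0],"delta_rot":[0,0,0],"hand":-0.3},{"xyz":[180,0,0],"delta_rot":[0,0,0],"hand":-0.3},{"xyz":[240,0,0],"delta_rot":[0,0,0],"hand":-0.3},{"xyz":[300,0,0],"delta_rot":[0,0,0],"hand":-0.3}]'
python3 -m handwheel '[{"xyz":[20,0,20],"delta_rot":[0,0,0],"hand":-0.3},{"xyz":[40,0,50],"delta_rot":[0,0,0],"hand":-0.3},{"xyz":[40,0,90],"delta_rot":[0,0,0],"hand":-0.3},{"xyz":[40,0,110],"delta_rot":[0,0,0],"hand":-0.3},{"xyz":[40,0,110],"delta_rot":[0,0,0],"hand":-0.3}]'
python3 -m handwheel '[{"xyz":[0,0,0],"delta_rot":[0,0,0],"hand":-0.3},{"xyz":[0,0,0],"delta_rot":[0,0,0],"hand":-0.3},{"xyz":[0,0,0],"delta_rot":[0,0,0],"hand":-0.3},{"xyz":[0,0,0],"delta_rot":[0,0,0],"hand":-0.3},{"xyz":[0,0,0],"delta_rot":[0,0,0],"hand":-0.3}]'
python3 -c "
from vis import *
go([.5026,.3316,.0235],.196)"
```

```text
time_s: 49.35
position: [0.5804, -0.0375, 0.2209]
tcp_rot: [[-0.196, 0.981, -0.004], [0.981, 0.196, 0.002], [0.003, -0.004, -1.0]]
force: [1.1, 1.2, -0.7]
opening: 0.649
grasp_force: 0.0
time_s: 49.98
position: [0.5218, 0.2555, 0.221]
tcp_rot: [[-0.195, 0.981, -0.005], [0.981, 0.195, -0.0], [0.0, -0.005, -1.0]]
force: [1.3, 0.8, 0.1]
opening: 0.651
grasp_force: 0.0
time_s: 50.6
position: [0.5136, 0.2923, 0.1095]
tcp_rot: [[-0.195, 0.981, -0.008], [0.981, 0.195, -0.002], [-0.001, -0.008, -1.0]]
force: [0.9, 1.4, 0.2]
opening: 0.651
grasp_force: 0.0
time_s: 51.22
position: [0.5173, 0.293, 0.1118]
tcp_rot: [[-0.195, 0.981, 0.0], [0.981, 0.195, 0.0], [0.0, 0.0, -1.0]]
force: [-0.3, 0.6, 0.2]
opening: 0.65
grasp_force: 0.0
shift [40.7 -6.9 88.3] rotz -0.0 now [0.5173 0.293  0.1118] t 51.225
```

```bash
python3 -m handwheel '[{"xyz":[20,-3,0],"delta_rot":[0,0,0],"hand":-0.3},{"xyz":[40.5,-7,0],"delta_rot":[0,0,0],"hand":-0.3},{"xyz":[40.5,-7,20],"delta_rot":[0,0,0],"hand":-0.3},{"xyz":[40.5,-7,40],"delta_rot":[0,0,0],"hand":-0.3},{"xyz":[40.5,-7,40],"delta_rot":[0,0,0],"hand":-0.3}]'
python3 -m handwheel '[{"xyz":[0,0,0],"delta_rot":[0,0,0],"hand":-0.3},{"xyz":[0,0,20],"delta_rot":[0,0,0],"hand":-0.3},{"xyz":[0,0,38],"delta_rot":[0,0,0],"hand":-0.3},{"xyz":[0,0,48],"delta_rot":[0,0,0],"hand":-0.3},{"xyz":[0,0,48],"delta_rot":[0,0,0],"hand":-0.3}]'
python3 -m handwheel '[{"xyz":[0,0,0],"delta_rot":[0,0,0],"hand":-0.3},{"xyz":[0,0,0],"delta_rot":[0,0,0],"hand":1},{"xyz":[0,0,0],"delta_rot":[0,0,0],"hand":1},{"xyz":[0,0,0],"delta_rot":[0,0,0],"hand":1},{"xyz":[0,0,0],"delta_rot":[0,0,0],"hand":1}]'
python3 -m handwheel '[{"xyz":[0,0,0],"delta_rot":[0,0,0],"hand":1},{"xyz":[0,0,0],"delta_rot":[0,0,0],"hand":1},{"xyz":[0,0,-50],"delta_rot":[0,0,0],"hand":1},{"xyz":[0,0,-105],"delta_rot":[0,0,0],"hand":1},{"xyz":[0,0,-160],"delta_rot":[0,0,0],"hand":1}]'
python3 -c "
from fr import *
go(W(0,0,.1835),.047)"
```

```text
time_s: 51.85
position: [0.5004, 0.3322, 0.0701]
tcp_rot: [[-0.196, 0.981, -0.004], [0.981, 0.196, -0.001], [-0.001, -0.004, -1.0]]
force: [-0.4, 0.1, 0.9]
opening: 0.646
grasp_force: 0.0
time_s: 52.48
position: [0.5019, 0.3311, 0.0228]
tcp_rot: [[-0.195, 0.981, -0.002], [0.981, 0.195, -0.001], [-0.0, -0.002, -1.0]]
force: [0.2, -1.1, -0.5]
opening: 0.648
grasp_force: 0.0
time_s: 53.1
position: [0.5024, 0.3313, 0.0237]
tcp_rot: [[-0.195, 0.981, 0.0], [0.981, 0.195, 0.0], [0.0, 0.0, -1.0]]
force: [-0.6, -0.7, -0.2]
opening: 0.277
grasp_force: 0.0
time_s: 53.72
position: [0.5012, 0.3308, 0.1837]
tcp_rot: [[-0.195, 0.981, -0.003], [0.981, 0.195, -0.001], [-0.001, -0.004, -1.0]]
force: [0.2, 0.0, -3.6]
opening: 0.157
grasp_force: 30.0
shift [-324.2    8.3    0.4] rotz 0.149 now [0.5012 0.3308 0.1837] t 53.725
```

```bash
python3 -m handwheel '[{"xyz":[-40,1,0],"delta_rot":[0,0,0.03],"hand":1},{"xyz":[-90,2,0],"delta_rot":[0,0,0.06],"hand":1},{"xyz":[-140,3,0],"delta_rot":[0,0,0.09],"hand":1},{"xyz":[-190,4,0],"delta_rot":[0,0,0.12],"hand":1},{"xyz":[-240,6,0],"delta_rot":[0,0,0.149],"hand":1}]'
python3 -m handwheel '[{"xyz":[-30,5,0],"delta_rot":[0,0,0],"hand":1},{"xyz":[-55,9,0],"delta_rot":[0,0,0],"hand":1},{"xyz":[-75,12,0],"delta_rot":[0,0,0],"hand":1},{"xyz":[-80,13,0],"delta_rot":[0,0,0],"hand":1},{"xyz":[-80,13,0],"delta_rot":[0,0,0],"hand":1}]'
python3 -m handwheel '[{"xyz":[0,0,0],"delta_rot":[0,0,0],"hand":1},{"xyz":[0,0,0],"delta_rot":[0,0,0],"hand":1},{"xyz":[0,0,0],"delta_rot":[0,0,0],"hand":1},{"xyz":[0,0,0],"delta_rot":[0,0,0],"hand":1},{"xyz":[0,0,0],"delta_rot":[0,0,0],"hand":1}]'
python3 -c "
from fr import *
go([.5726,.0142,.1385],.047)"
```

```text
time_s: 54.35
position: [0.5539, 0.0956, 0.1826]
tcp_rot: [[-0.046, 0.999, -0.003], [0.999, 0.046, 0.0], [0.0, -0.003, -1.0]]
force: [0.6, 0.2, -3.6]
opening: 0.159
grasp_force: 30.0
time_s: 54.98
position: [0.5714, 0.0182, 0.1832]
tcp_rot: [[-0.047, 0.999, -0.001], [0.999, 0.047, 0.001], [0.001, -0.001, -1.0]]
force: [0.5, 0.6, -4.6]
opening: 0.156
grasp_force: 30.0
time_s: 55.6
position: [0.5718, 0.0179, 0.1836]
tcp_rot: [[-0.047, 0.999, 0.0], [0.999, 0.047, 0.0], [0.0, 0.0, -1.0]]
force: [-0.9, -0.4, -4.5]
opening: 0.157
grasp_force: 30.0
shift [-3.7  0.6 45.1] rotz 0.0 now [0.5718 0.0179 0.1836] t 55.6
```

```bash
python3 -m handwheel '[{"xyz":[-3.7,0.6,0],"delta_rot":[0,0,0],"hand":1},{"xyz":[-3.7,0.6,20],"delta_rot":[0,0,0],"hand":1},{"xyz":[-3.7,0.6,36],"delta_rot":[0,0,0],"hand":1},{"xyz":[-3.7,0.6,45],"delta_rot":[0,0,0],"hand":1},{"xyz":[-3.7,0.6,45],"delta_rot":[0,0,0],"hand":1}]'
python3 -m handwheel '[{"xyz":[0,0,0],"delta_rot":[0,0,0],"hand":1},{"xyz":[0,0,3],"delta_rot":[0,0,0],"hand":1},{"xyz":[0,0,6],"delta_rot":[0,0,0],"hand":1},{"xyz":[0,0,8],"delta_rot":[0,0,0],"hand":1},{"xyz":[0,0,8],"delta_rot":[0,0,0],"hand":1}]'
python3 -m handwheel '[{"xyz":[0,0,2],"delta_rot":[0,0,0],"hand":1},{"xyz":[0,0,4],"delta_rot":[0,0,0],"hand":1},{"xyz":[0,0,5],"delta_rot":[0,0,0],"hand":1},{"xyz":[0,0,5],"delta_rot":[0,0,0],"hand":1},{"xyz":[0,0,5],"delta_rot":[0,0,0],"hand":1}]'
python3 -c "
from fr import *
s=bot.read_state();print(s['moment']);go([.5726,.0142,.1085],.047)"
```

```text
time_s: 56.22
position: [0.572, 0.0142, 0.1376]
tcp_rot: [[-0.047, 0.999, -0.002], [0.999, 0.047, 0.0], [0.0, -0.002, -1.0]]
force: [0.3, -0.3, -4.8]
opening: 0.157
grasp_force: 30.0
time_s: 56.85
position: [0.5724, 0.0142, 0.1303]
tcp_rot: [[-0.047, 0.999, -0.001], [0.999, 0.047, 0.0], [0.0, -0.0, -1.0]]
force: [-0.3, 0.0, -3.7]
opening: 0.159
grasp_force: 30.0
time_s: 57.48
position: [0.5729, 0.014, 0.1256]
tcp_rot: [[-0.047, 0.999, 0.001], [0.999, 0.047, -0.0], [-0.0, 0.001, -1.0]]
force: [-0.1, -0.5, -3.4]
opening: 0.157
grasp_force: 30.0
[-0.17003113 -0.2615638  -0.00665793]
shift [ 0.2 -0.3 17.1] rotz 0.0 now [0.5729 0.014  0.1256] t 57.475
```

No side load at all this time. I'll continue down.

```bash
python3 -m handwheel '[{"xyz":[0,0,2],"delta_rot":[0,0,0],"hand":1},{"xyz":[0,0,4],"delta_rot":[0,0,0],"hand":1},{"xyz":[0,0,6],"delta_rot":[0,0,0],"hand":1},{"xyz":[0,0,8],"delta_rot":[0,0,0],"hand":1},{"xyz":[0,0,8],"delta_rot":[0,0,0],"hand":1}]'
python3 -m handwheel '[{"xyz":[0,0,2],"delta_rot":[0,0,0],"hand":1},{"xyz":[0,0,4],"delta_rot":[0,0,0],"hand":1},{"xyz":[0,0,6],"delta_rot":[0,0,0],"hand":1},{"xyz":[0,0,7],"delta_rot":[0,0,0],"hand":1},{"xyz":[0,0,7],"delta_rot":[0,0,0],"hand":1}]'
```

```text
time_s: 58.1
position: [0.573, 0.014, 0.1174]
tcp_rot: [[-0.047, 0.999, 0.001], [0.999, 0.047, -0.0], [-0.0, 0.001, -1.0]]
force: [2.5, -1.2, -5.1]
opening: 0.154
grasp_force: 30.0
time_s: 58.72
position: [0.5729, 0.0141, 0.1105]
tcp_rot: [[-0.047, 0.999, 0.001], [0.999, 0.047, -0.0], [-0.0, 0.001, -1.0]]
force: [4.0, -0.9, -4.2]
opening: 0.156
grasp_force: 30.0
```

```bash
python3 -m handwheel '[{"xyz":[0,0.5,1],"delta_rot":[0,0,0],"hand":1},{"xyz":[0,0.5,2],"delta_rot":[0,0,0],"hand":1},{"xyz":[0,0.5,2.5],"delta_rot":[0,0,0],"hand":1},{"xyz":[0,0.5,2.5],"delta_rot":[0,0,0],"hand":1},{"xyz":[0,0.5,2.5],"delta_rot":[0,0,0],"hand":1}]'
```

```text
time_s: 59.35
position: [0.5731, 0.0141, 0.1086]
tcp_rot: [[-0.047, 0.999, 0.0], [0.999, 0.047, -0.0], [-0.0, 0.0, -1.0]]
force: [0.8, -1.4, 4.3]
opening: 0.158
grasp_force: 30.0
```

The cover is seated: TCP is at .1086 against an ideal .1085, with upward contact force. Next I'll release and go to the outer side of button_a.

```bash
python3 -m handwheel '[{"xyz":[0,0,0],"delta_rot":[0,0,0],"hand":-0.4},{"xyz":[0,0,0],"delta_rot":[0,0,0],"hand":-0.4},{"xyz":[0,0,0],"delta_rot":[0,0,0],"hand":-0.4},{"xyz":[0,0,-5],"delta_rot":[0,0,0],"hand":-0.4},{"xyz":[0,0,-40],"delta_rot":[0,0,0],"hand":-0.4}]'
python3 -m handwheel '[{"xyz":[0,0,-40],"delta_rot":[0,0,0],"hand":1},{"xyz":[30,20,-40],"delta_rot":[0,0,0],"hand":1},{"xyz":[80,40,-40],"delta_rot":[0,0,0],"hand":1},{"xyz":[130,60,-40],"delta_rot":[0,0,0],"hand":1},{"xyz":[145,60,-40],"delta_rot":[0,0,0],"hand":1}]'
python3 -m handwheel '[{"xyz":[0,0,0],"delta_rot":[0,0,0],"hand":1},{"xyz":[0,0,0],"delta_rot":[0,0,0],"hand":1},{"xyz":[0,0,0],"delta_rot":[0,0,0],"hand":1},{"xyz":[0,0,0],"delta_rot":[0,0,0],"hand":1},{"xyz":[0,0,0],"delta_rot":[0,0,0],"hand":1}]'
sed -i 's/C=np.array.*; th/C=np.array([.573,.0142]); th/' fr.py
python3 - <<'E'
from fr import *
go(W(60,144,.111),.047); sc=vision.capture("scene"); im=vision.capture("top")
S=sc[150:240,255:385,::-1]; T=im[150:230,250:366,::-1]
cv2.imwrite("pics/m7.png",np.hstack([cv2.resize(q,(400,277),interpolation=cv2.INTER_CUBIC) for q in(T,S)]))
E
```

```text
time_s: 59.98
position: [0.5712, 0.0145, 0.1465]
tcp_rot: [[-0.047, 0.999, -0.006], [0.999, 0.047, 0.001], [0.001, -0.006, -1.0]]
force: [0.5, -0.2, 0.9]
opening: 0.634
grasp_force: 0.0
time_s: 60.6
position: [0.627, 0.1648, 0.1883]
tcp_rot: [[-0.05, 0.999, 0.002], [0.999, 0.05, 0.001], [0.001, 0.002, -1.0]]
force: [-0.3, -0.3, 0.4]
opening: 0.217
grasp_force: 0.0
time_s: 61.22
position: [0.6262, 0.1611, 0.1881]
tcp_rot: [[-0.046, 0.999, 0.0], [0.999, 0.046, -0.0], [-0.0, -0.0, -1.0]]
force: [0.2, 0.0, 0.4]
opening: 0.003
grasp_force: 0.0
shift [-0.3 -0.1 77.1] rotz -0.001 now [0.6262 0.1611 0.1881] t 61.225
```

```bash
python3 -m handwheel '[{"xyz":[0,0,25],"delta_rot":[0,0,0],"hand":1},{"xyz":[0,0,50],"delta_rot":[0,0,0],"hand":1},{"xyz":[0,0,70],"delta_rot":[0,0,0],"hand":1},{"xyz":[0,0,77],"delta_rot":[0,0,0],"hand":1},{"xyz":[0,0,77],"delta_rot":[0,0,0],"hand":1}]'
python3 -m handwheel '[{"xyz":[-4,0,0],"delta_rot":[0,0,0],"hand":1},{"xyz":[-8,0,0],"delta_rot":[0,0,0],"hand":1},{"xyz":[-12,0,0],"delta_rot":[0,0,0],"hand":1},{"xyz":[-16,0,0],"delta_rot":[0,0,0],"hand":1},{"xyz":[-20,0,0],"delta_rot":[0,0,0],"hand":1}]'
python3 -m handwheel '[{"xyz":[-3,0,0],"delta_rot":[0,0,0],"hand":1},{"xyz":[-6,0,0],"delta_rot":[0,0,0],"hand":1},{"xyz":[-8,0,0],"delta_rot":[0,0,0],"hand":1},{"xyz":[-10,0,0],"delta_rot":[0,0,0],"hand":1},{"xyz":[-12,0,0],"delta_rot":[0,0,0],"hand":1}]'
```

```text
time_s: 61.95
position: [0.6261, 0.1618, 0.1109]
tcp_rot: [[-0.047, 0.999, -0.001], [0.999, 0.047, -0.0], [-0.0, -0.001, -1.0]]
force: [-0.3, -0.8, 0.8]
opening: 0.004
grasp_force: 0.0
time_s: 62.58
position: [0.6271, 0.1418, 0.1113]
tcp_rot: [[-0.047, 0.999, 0.0], [0.999, 0.047, 0.0], [0.0, 0.0, -1.0]]
force: [0.1, 2.4, 1.8]
opening: 0.006
grasp_force: 1.1
time_s: 63.2
position: [0.623, 0.1323, 0.1107]
tcp_rot: [[-0.046, 0.999, -0.01], [0.999, 0.046, 0.004], [0.005, -0.01, -1.0]]
force: [-8.6, 9.4, 8.0]
opening: 0.002
grasp_force: 5.6
```

Forces are rising here, so I'll back off, lift and look.

```bash
python3 -m handwheel '[{"xyz":[15,0,0],"delta_rot":[0,0,0],"hand":1},{"xyz":[15,0,-30],"delta_rot":[0,0,0],"hand":1},{"xyz":[15,0,-80],"delta_rot":[0,0,0],"hand":1},{"xyz":[65,20,-80],"delta_rot":[0,0,0],"hand":1},{"xyz":[115,40,-80],"delta_rot":[0,0,0],"hand":1}]'
python3 - <<'E'
from fr import *
im=knobs(); sc=vision.capture("scene")
S=sc[150:240,255:385,::-1]; T=im[150:230,250:366,::-1]
cv2.imwrite("pics/m8.png",np.hstack([cv2.resize(q,(400,277),interpolation=cv2.INTER_CUBIC) for q in(T,S)]))
go(W(60,144,.111),.047)
E
```

```text
time_s: 63.82
position: [0.6642, 0.2468, 0.1924]
tcp_rot: [[-0.045, 0.999, 0.004], [0.999, 0.045, -0.001], [-0.001, 0.004, -1.0]]
force: [0.8, -0.8, -0.7]
opening: 0.005
grasp_force: 0.0
a carrier 48.8 98.1 area 12.888910081703216
a carrier 26.6 118.7 area 10.222228155937046
b carrier -58.7 -119.5 area 7.138887193519622
shift [-88.8 -43.   79.8] rotz 0.005 now [0.6641 0.2516 0.1912] t 63.925
```

View pics/m8.png

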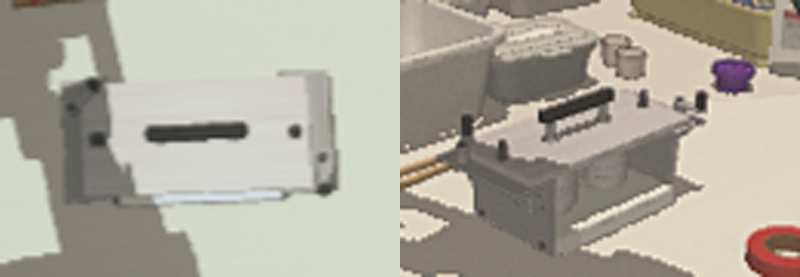

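The cover lies flush with both pins through. Button_a's knob is at (48.8,98.1), about 0.86 rad. Next I'll push it on from its +x side.

```bash
python3 -m handwheel '[{"xyz":[-45,-4,0],"delta_rot":[0,0,0],"hand":1},{"xyz":[-90,-8,0],"delta_rot":[0,0,0],"hand":1},{"xyz":[-125,-14,0],"delta_rot":[0,0,0],"hand":1},{"xyz":[-135,-16,0],"delta_rot":[0,0,0],"hand":1},{"xyz":[-135,-16,0],"delta_rot":[0,0,0],"hand":1}]'
python3 -m handwheel '[{"xyz":[0,0,0],"delta_rot":[0,0,0],"hand":1},{"xyz":[0,0,0],"delta_rot":[0,0,0],"hand":1},{"xyz":[0,0,0],"delta_rot":[0,0,0],"hand":1},{"xyz":[0,0,20],"delta_rot":[0,0,0],"hand":1},{"xyz":[0,0,20],"delta_rot":[0,0,0],"hand":1}]'
python3 -m handwheel '[{"xyz":[0,0,0],"delta_rot":[0,0,0],"hand":1},{"xyz":[0,0,0],"delta_rot":[0,0,0],"hand":1},{"xyz":[0,0,0],"delta_rot":[0,0,0],"hand":1},{"xyz":[0,0,0],"delta_rot":[0,0,0],"hand":1},{"xyz":[0,0,0],"delta_rot":[0,0,0],"hand":1}]'
python3 -c "
from fr import *
go(W(84,91,.111),.047)"
```

```text
time_s: 64.55
position: [0.6527, 0.1105, 0.1909]
tcp_rot: [[-0.046, 0.999, 0.0], [0.999, 0.046, -0.0], [-0.0, 0.0, -1.0]]
force: [-0.4, -0.1, -0.1]
opening: 0.006
grasp_force: 0.0
time_s: 65.18
position: [0.6513, 0.1114, 0.1695]
tcp_rot: [[-0.048, 0.999, -0.004], [0.999, 0.048, -0.0], [0.0, -0.004, -1.0]]
force: [0.2, 0.1, -0.2]
opening: 0.005
grasp_force: 0.0
time_s: 65.8
position: [0.6526, 0.111, 0.1712]
tcp_rot: [[-0.047, 0.999, 0.0], [0.999, 0.047, 0.0], [-0.0, 0.0, -1.0]]
force: [0.5, 0.8, 0.2]
opening: 0.0
grasp_force: 0.0
shift [-1.9 -0.1 60.2] rotz -0.0 now [0.6526 0.111  0.1712] t 65.8
```

```bash
python3 -m handwheel '[{"xyz":[-2,0,20],"delta_rot":[0,0,0],"hand":1},{"xyz":[-2,0,45],"delta_rot":[0,0,0],"hand":1},{"xyz":[-2,0,60],"delta_rot":[0,0,0],"hand":1},{"xyz":[-2,0,60],"delta_rot":[0,0,0],"hand":1},{"xyz":[-2,0,60],"delta_rot":[0,0,0],"hand":1}]'
python3 -m handwheel '[{"xyz":[0,-5,0],"delta_rot":[0,0,0],"hand":1},{"xyz":[0,-10,0],"delta_rot":[0,0,0],"hand":1},{"xyz":[0,-15,0],"delta_rot":[0,0,0],"hand":1},{"xyz":[0,-19,0],"delta_rot":[0,0,0],"hand":1},{"xyz":[0,-22,0],"delta_rot":[0,0,0],"hand":1}]'
python3 -m handwheel '[{"xyz":[0,-2,0],"delta_rot":[0,0,0],"hand":1},{"xyz":[0,-4,0],"delta_rot":[0,0,0],"hand":1},{"xyz":[0,-6,0],"delta_rot":[0,0,0],"hand":1},{"xyz":[0,-8,0],"delta_rot":[0,0,0],"hand":1},{"xyz":[0,-8,0],"delta_rot":[0,0,0],"hand":1}]'
python3 -c "
from fr import *
go(W(51,91,.111),.047)"
```

```text
time_s: 66.42
position: [0.6534, 0.109, 0.1118]
tcp_rot: [[-0.047, 0.999, 0.002], [0.999, 0.047, -0.0], [-0.0, 0.002, -1.0]]
force: [-0.6, 0.2, 0.7]
opening: 0.007
grasp_force: 0.0
time_s: 67.05
position: [0.6334, 0.107, 0.1117]
tcp_rot: [[-0.047, 0.999, 0.007], [0.999, 0.047, -0.002], [-0.002, 0.007, -1.0]]
force: [6.4, -4.0, -3.4]
opening: 0.004
grasp_force: 3.1
time_s: 67.68
position: [0.6227, 0.1076, 0.1112]
tcp_rot: [[-0.047, 0.999, -0.0], [0.999, 0.047, 0.0], [0.0, -0.0, -1.0]]
force: [2.7, -0.4, 0.7]
opening: 0.009
grasp_force: 1.0
shift [ 0.1 -3.   0.2] rotz -0.0 now [0.6227 0.1076 0.1112] t 67.675
```

Now at xc = 54 with low force. I'll push 3.5 mm more, then lift and check.

```bash
python3 -m handwheel '[{"xyz":[0,-1,0],"delta_rot":[0,0,0],"hand":1},{"xyz":[0,-2,0],"delta_rot":[0,0,0],"hand":1},{"xyz":[0,-3,0],"delta_rot":[0,0,0],"hand":1},{"xyz":[0,-3.5,0],"delta_rot":[0,0,0],"hand":1},{"xyz":[0,-3.5,0],"delta_rot":[0,0,0],"hand":1}]'
python3 -m handwheel '[{"xyz":[0,12,0],"delta_rot":[0,0,0],"hand":1},{"xyz":[0,14,-40],"delta_rot":[0,0,0],"hand":1},{"xyz":[0,14,-80],"delta_rot":[0,0,0],"hand":1},{"xyz":[50,30,-80],"delta_rot":[0,0,0],"hand":1},{"xyz":[100,50,-80],"delta_rot":[0,0,0],"hand":1}]'
python3 -m handwheel '[{"xyz":[20,0,0],"delta_rot":[0,0,0],"hand":1},{"xyz":[20,0,0],"delta_rot":[0,0,0],"hand":1},{"xyz":[20,0,0],"delta_rot":[0,0,0],"hand":1},{"xyz":[20,0,0],"delta_rot":[0,0,0],"hand":1},{"xyz":[20,0,0],"delta_rot":[0,0,0],"hand":1}]'
python3 -c "
from fr import *
knobs(); go(W(-60,-144,.20),.047)"
```

```text
time_s: 68.3
position: [0.6189, 0.1075, 0.1109]
tcp_rot: [[-0.047, 0.999, -0.001], [0.999, 0.047, 0.0], [0.0, -0.001, -1.0]]
force: [1.3, -1.6, -0.3]
opening: 0.006
grasp_force: 0.7
time_s: 68.92
position: [0.665, 0.2106, 0.192]
tcp_rot: [[-0.045, 0.999, -0.0], [0.999, 0.045, 0.001], [0.001, -0.0, -1.0]]
force: [1.0, -0.3, -0.1]
opening: 0.003
grasp_force: 0.0
time_s: 69.55
position: [0.6636, 0.2284, 0.1912]
tcp_rot: [[-0.045, 0.999, -0.0], [0.999, 0.045, -0.0], [-0.0, -0.0, -1.0]]
force: [-0.6, -0.0, -0.5]
opening: 0.005
grasp_force: 0.0
a carrier 33.4 91.6 area 13.319472842849791
a carrier 26.8 119.2 area 8.819442325038835
a carrier 23.7 110.8 area 0.11110263410955667
b carrier -58.7 -119.4 area 7.027775658527389
shift [-354.1 -160.2   -8.8] rotz -0.001 now [0.6637 0.2286 0.1912] t 69.6
```

Button_a is at about 1.45 rad and hasn't reached its stop yet, so I'll push it a little further.

```bash
python3 -m handwheel '[{"xyz":[-50,-12,0],"delta_rot":[0,0,0],"hand":1},{"xyz":[-100,-26,0],"delta_rot":[0,0,0],"hand":1},{"xyz":[-120,-34,0],"delta_rot":[0,0,0],"hand":1},{"xyz":[-120,-34,0],"delta_rot":[0,0,0],"hand":1},{"xyz":[-120,-34,0],"delta_rot":[0,0,0],"hand":1}]'
python3 -m handwheel '[{"xyz":[0,0,0],"delta_rot":[0,0,0],"hand":1},{"xyz":[0,0,30],"delta_rot":[0,0,0],"hand":1},{"xyz":[0,0,60],"delta_rot":[0,0,0],"hand":1},{"xyz":[0,0,80],"delta_rot":[0,0,0],"hand":1},{"xyz":[0,0,80],"delta_rot":[0,0,0],"hand":1}]'
python3 -m handwheel '[{"xyz":[0,-6,0],"delta_rot":[0,0,0],"hand":1},{"xyz":[0,-12,0],"delta_rot":[0,0,0],"hand":1},{"xyz":[0,-16,0],"delta_rot":[0,0,0],"hand":1},{"xyz":[0,-18,0],"delta_rot":[0,0,0],"hand":1},{"xyz":[0,-18.5,0],"delta_rot":[0,0,0],"hand":1}]'
python3 -m handwheel '[{"xyz":[0,-0.5,0],"delta_rot":[0,0,0],"hand":1},{"xyz":[0,-1,0],"delta_rot":[0,0,0],"hand":1},{"xyz":[0,-1,0],"delta_rot":[0,0,0],"hand":1},{"xyz":[0,-1,0],"delta_rot":[0,0,0],"hand":1},{"xyz":[0,-1,0],"delta_rot":[0,0,0],"hand":1}]'
python3 -c "
from fr import *
go(W(47,91,.111),.047)"
```

```text
time_s: 70.22
position: [0.6357, 0.1093, 0.1913]
tcp_rot: [[-0.047, 0.999, 0.001], [0.999, 0.047, 0.001], [0.001, 0.001, -1.0]]
force: [-0.0, 0.3, -0.2]
opening: 0.01
grasp_force: 0.0
time_s: 70.85
position: [0.634, 0.1093, 0.1091]
tcp_rot: [[-0.048, 0.999, -0.004], [0.999, 0.048, 0.0], [0.0, -0.004, -1.0]]
force: [-0.4, -0.5, 0.1]
opening: 0.008
grasp_force: 0.0
time_s: 71.47
position: [0.6177, 0.1072, 0.1118]
tcp_rot: [[-0.047, 0.999, 0.003], [0.999, 0.047, -0.0], [-0.0, 0.003, -1.0]]
force: [2.3, -1.1, 1.4]
opening: 0.007
grasp_force: 0.7
time_s: 72.1
position: [0.6158, 0.1072, 0.111]
tcp_rot: [[-0.047, 0.999, -0.0], [0.999, 0.047, -0.0], [-0.0, -0.0, -1.0]]
force: [1.6, -1.2, 0.2]
opening: 0.005
grasp_force: 0.8
shift [ 0.1 -0.1 -0. ] rotz 0.0 now [0.6158 0.1072 0.111 ] t 72.1
```

```bash
python3 -m handwheel '[{"xyz":[0,-0.5,0],"delta_rot":[0,0,0],"hand":1},{"xyz":[0,-1,0],"delta_rot":[0,0,0],"hand":1},{"xyz":[0,-1.5,0],"delta_rot":[0,0,0],"hand":1},{"xyz":[0,-2,0],"delta_rot":[0,0,0],"hand":1},{"xyz":[0,-2,0],"delta_rot":[0,0,0],"hand":1}]'
python3 -m handwheel '[{"xyz":[0,12,0],"delta_rot":[0,0,0],"hand":1},{"xyz":[0,14,-40],"delta_rot":[0,0,0],"hand":1},{"xyz":[0,14,-80],"delta_rot":[0,0,0],"hand":1},{"xyz":[50,30,-80],"delta_rot":[0,0,0],"hand":1},{"xyz":[100,50,-80],"delta_rot":[0,0,0],"hand":1}]'
python3 -m handwheel '[{"xyz":[20,0,0],"delta_rot":[0,0,0],"hand":1},{"xyz":[20,0,0],"delta_rot":[0,0,0],"hand":1},{"xyz":[20,0,0],"delta_rot":[0,0,0],"hand":1},{"xyz":[20,0,0],"delta_rot":[0,0,0],"hand":1},{"xyz":[20,0,0],"delta_rot":[0,0,0],"hand":1}]'
python3 -c "
from fr import *
knobs(); go(W(-60,-144,.20),.047)"
```

```text
time_s: 72.72
position: [0.6148, 0.1071, 0.1111]
tcp_rot: [[-0.047, 0.999, 0.002], [0.999, 0.047, 0.0], [-0.0, 0.002, -1.0]]
force: [4.8, 0.2, -1.9]
opening: 0.001
grasp_force: 2.5
time_s: 73.35
position: [0.6583, 0.2101, 0.1917]
tcp_rot: [[-0.045, 0.999, -0.003], [0.999, 0.045, 0.0], [0.0, -0.003, -1.0]]
force: [1.3, -0.6, 0.3]
opening: 0.003
grasp_force: 0.0
time_s: 73.97
position: [0.6581, 0.2281, 0.1912]
tcp_rot: [[-0.045, 0.999, -0.0], [0.999, 0.045, -0.0], [-0.0, -0.0, -1.0]]
force: [0.4, -0.3, 0.9]
opening: 0.002
grasp_force: 0.0
a carrier 29.8 91.6 area 13.916666666744277
a carrier 28.6 119.5 area 6.291665394790471
a carrier 20.5 117.9 area 1.0139062670059502
b carrier -58.6 -119.5 area 7.166659037349746
shift [-354.1 -154.6   -8.7] rotz -0.001 now [0.6582 0.2283 0.1912] t 74.025
```

Button_a is fully in, with the knob at (29.8,91.6) and stop force felt. Now button_b, with the mirrored moves.

```bash
python3 -m handwheel '[{"xyz":[-50,-22,0],"delta_rot":[0,0,0],"hand":1},{"xyz":[-100,-44,0],"delta_rot":[0,0,0],"hand":1},{"xyz":[-150,-66,0],"delta_rot":[0,0,0],"hand":1},{"xyz":[-200,-88,0],"delta_rot":[0,0,0],"hand":1},{"xyz":[-250,-110,0],"delta_rot":[0,0,0],"hand":1}]'
python3 -m handwheel '[{"xyz":[-50,-22,0],"delta_rot":[0,0,0],"hand":1},{"xyz":[-90,-40,0],"delta_rot":[0,0,0],"hand":1},{"xyz":[-104,-45,0],"delta_rot":[0,0,0],"hand":1},{"xyz":[-104,-45,0],"delta_rot":[0,0,0],"hand":1},{"xyz":[-104,-45,0],"delta_rot":[0,0,0],"hand":1}]'
python3 -m handwheel '[{"xyz":[0,0,0],"delta_rot":[0,0,0],"hand":1},{"xyz":[0,0,0],"delta_rot":[0,0,0],"hand":1},{"xyz":[0,0,0],"delta_rot":[0,0,0],"hand":1},{"xyz":[0,0,20],"delta_rot":[0,0,0],"hand":1},{"xyz":[0,0,30],"delta_rot":[0,0,0],"hand":1}]'
python3 -m handwheel '[{"xyz":[0,0,0],"delta_rot":[0,0,0],"hand":1},{"xyz":[0,0,0],"delta_rot":[0,0,0],"hand":1},{"xyz":[0,0,0],"delta_rot":[0,0,0],"hand":1},{"xyz":[0,0,0],"delta_rot":[0,0,0],"hand":1},{"xyz":[0,0,0],"delta_rot":[0,0,0],"hand":1}]'
python3 -c "
from fr import *
go(W(-60,-144,.111),.047)"
```

```text
time_s: 74.65
position: [0.5593, -0.0275, 0.1914]
tcp_rot: [[-0.047, 0.999, 0.001], [0.999, 0.047, -0.0], [-0.0, 0.001, -1.0]]
force: [0.6, -0.4, -0.0]
opening: 0.002
grasp_force: 0.0
time_s: 75.28
position: [0.5202, -0.1305, 0.1911]
tcp_rot: [[-0.048, 0.999, 0.0], [0.999, 0.048, 0.001], [0.001, 0.0, -1.0]]
force: [-0.6, -0.0, -0.2]
opening: 0.005
grasp_force: 0.0
time_s: 75.9
position: [0.5195, -0.1311, 0.1603]
tcp_rot: [[-0.047, 0.999, -0.001], [0.999, 0.047, 0.001], [0.001, -0.001, -1.0]]
force: [0.5, 0.2, 0.7]
opening: 0.004
grasp_force: 0.0
time_s: 76.53
position: [0.5199, -0.1315, 0.1613]
tcp_rot: [[-0.047, 0.999, 0.0], [0.999, 0.047, -0.0], [-0.0, 0.0, -1.0]]
force: [-0.2, 0.7, 0.9]
opening: 0.003
grasp_force: 0.0
shift [-0.9 -0.2 50.3] rotz -0.0 now [ 0.5199 -0.1315  0.1613] t 76.525
```

```bash
python3 -m handwheel '[{"xyz":[-1,0,20],"delta_rot":[0,0,0],"hand":1},{"xyz":[-1,0,40],"delta_rot":[0,0,0],"hand":1},{"xyz":[-1,0,50],"delta_rot":[0,0,0],"hand":1},{"xyz":[-1,0,50],"delta_rot":[0,0,0],"hand":1},{"xyz":[-1,0,50],"delta_rot":[0,0,0],"hand":1}]'
python3 -m handwheel '[{"xyz":[4,0,0],"delta_rot":[0,0,0],"hand":1},{"xyz":[8,0,0],"delta_rot":[0,0,0],"hand":1},{"xyz":[12,0,0],"delta_rot":[0,0,0],"hand":1},{"xyz":[16,0,0],"delta_rot":[0,0,0],"hand":1},{"xyz":[19,0,0],"delta_rot":[0,0,0],"hand":1}]'
python3 -m handwheel '[{"xyz":[2,0,0],"delta_rot":[0,0,0],"hand":1},{"xyz":[4,0,0],"delta_rot":[0,0,0],"hand":1},{"xyz":[6,0,0],"delta_rot":[0,0,0],"hand":1},{"xyz":[8,0,0],"delta_rot":[0,0,0],"hand":1},{"xyz":[9,0,0],"delta_rot":[0,0,0],"hand":1}]'
python3 -m handwheel '[{"xyz":[-10,0,0],"delta_rot":[0,0,0],"hand":1},{"xyz":[-10,0,-40],"delta_rot":[0,0,0],"hand":1},{"xyz":[-10,0,-80],"delta_rot":[0,0,0],"hand":1},{"xyz":[-60,0,-80],"delta_rot":[0,0,0],"hand":1},{"xyz":[-110,0,-80],"delta_rot":[0,0,0],"hand":1}]'
python3 -c "
from fr import *
knobs(); go(W(-84,-91,.19),.047)"
```

```text
time_s: 77.15
position: [0.5204, -0.1327, 0.1116]
tcp_rot: [[-0.047, 0.999, 0.001], [0.999, 0.047, -0.0], [-0.001, 0.001, -1.0]]
force: [-0.2, -0.2, -0.3]
opening: 0.006
grasp_force: 0.0
time_s: 77.78
position: [0.5196, -0.1137, 0.1113]
tcp_rot: [[-0.047, 0.999, 0.001], [0.999, 0.047, -0.001], [-0.001, 0.001, -1.0]]
force: [1.1, -2.0, -0.3]
opening: -0.004
grasp_force: 1.1
time_s: 78.4
position: [0.5189, -0.1047, 0.1112]
tcp_rot: [[-0.047, 0.999, 0.001], [0.999, 0.047, -0.0], [-0.0, 0.001, -1.0]]
force: [2.5, -3.8, -0.6]
opening: 0.011
grasp_force: 1.6
time_s: 79.03
position: [0.5225, -0.2142, 0.1913]
tcp_rot: [[-0.049, 0.999, -0.002], [0.999, 0.049, 0.002], [0.002, -0.002, -1.0]]
force: [-0.4, -0.2, -1.0]
opening: 0.004
grasp_force: 0.0
a carrier 28.9 90.2 area 7.999996185302734
a carrier 28.6 118.6 area 0.374998728511855
b carrier -52.3 -100.5 area 7.847202724777162
b carrier -29.6 -119.0 area 1.1527731153182685
shift [142.5 -24.2   0.6] rotz -0.002 now [ 0.5239 -0.2219  0.1913] t 79.075
```

```bash
python3 -m handwheel '[{"xyz":[45,-8,0],"delta_rot":[0,0,0],"hand":1},{"xyz":[90,-16,0],"delta_rot":[0,0,0],"hand":1},{"xyz":[125,-23,0],"delta_rot":[0,0,0],"hand":1},{"xyz":[133,-23,0],"delta_rot":[0,0,0],"hand":1},{"xyz":[133,-23,0],"delta_rot":[0,0,0],"hand":1}]'
python3 -m handwheel '[{"xyz":[0,0,0],"delta_rot":[0,0,0],"hand":1},{"xyz":[0,0,0],"delta_rot":[0,0,0],"hand":1},{"xyz":[0,0,0],"delta_rot":[0,0,0],"hand":1},{"xyz":[0,0,20],"delta_rot":[0,0,0],"hand":1},{"xyz":[0,0,20],"delta_rot":[0,0,0],"hand":1}]'
python3 -m handwheel '[{"xyz":[0,0,0],"delta_rot":[0,0,0],"hand":1},{"xyz":[0,0,0],"delta_rot":[0,0,0],"hand":1},{"xyz":[0,0,0],"delta_rot":[0,0,0],"hand":1},{"xyz":[0,0,0],"delta_rot":[0,0,0],"hand":1},{"xyz":[0,0,0],"delta_rot":[0,0,0],"hand":1}]'
python3 -c "
from fr import *
go(W(-84,-92,.111),.047)"
```

```text
time_s: 79.7
position: [0.4942, -0.0824, 0.1909]
tcp_rot: [[-0.048, 0.999, -0.001], [0.999, 0.048, 0.0], [0.0, -0.001, -1.0]]
force: [0.9, -0.2, -0.4]
opening: 0.004
grasp_force: 0.0
time_s: 80.32
position: [0.4935, -0.0826, 0.17]
tcp_rot: [[-0.046, 0.999, -0.003], [0.999, 0.046, 0.001], [0.001, -0.003, -1.0]]
force: [-0.5, -0.6, -0.2]
opening: 0.006
grasp_force: 0.0
time_s: 80.95
position: [0.4946, -0.0826, 0.1712]
tcp_rot: [[-0.047, 0.999, 0.0], [0.999, 0.047, -0.0], [-0.0, 0.0, -1.0]]
force: [-0.7, 0.1, 0.5]
opening: 0.002
grasp_force: 0.0
shift [ 1.  -1.1 60.2] rotz 0.0 now [ 0.4946 -0.0826  0.1712] t 80.95
```

```bash
python3 -m handwheel '[{"xyz":[1,-1,20],"delta_rot":[0,0,0],"hand":1},{"xyz":[1,-1,45],"delta_rot":[0,0,0],"hand":1},{"xyz":[1,-1,60],"delta_rot":[0,0,0],"hand":1},{"xyz":[1,-1,60],"delta_rot":[0,0,0],"hand":1},{"xyz":[1,-1,60],"delta_rot":[0,0,0],"hand":1}]'
python3 -m handwheel '[{"xyz":[0,5,0],"delta_rot":[0,0,0],"hand":1},{"xyz":[0,10,0],"delta_rot":[0,0,0],"hand":1},{"xyz":[0,15,0],"delta_rot":[0,0,0],"hand":1},{"xyz":[0,19,0],"delta_rot":[0,0,0],"hand":1},{"xyz":[0,22,0],"delta_rot":[0,0,0],"hand":1}]'
python3 -m handwheel '[{"xyz":[0,3,0],"delta_rot":[0,0,0],"hand":1},{"xyz":[0,6,0],"delta_rot":[0,0,0],"hand":1},{"xyz":[0,9,0],"delta_rot":[0,0,0],"hand":1},{"xyz":[0,12,0],"delta_rot":[0,0,0],"hand":1},{"xyz":[0,13,0],"delta_rot":[0,0,0],"hand":1}]'
python3 -m handwheel '[{"xyz":[0,0.5,0],"delta_rot":[0,0,0],"hand":1},{"xyz":[0,1,0],"delta_rot":[0,0,0],"hand":1},{"xyz":[0,1.5,0],"delta_rot":[0,0,0],"hand":1},{"xyz":[0,2,0],"delta_rot":[0,0,0],"hand":1},{"xyz":[0,2,0],"delta_rot":[0,0,0],"hand":1}]'
python3 -c "
from fr import *
go(W(-46,-92,.111),.047)"
```

```text
time_s: 81.58
position: [0.494, -0.0818, 0.1115]
tcp_rot: [[-0.047, 0.999, 0.001], [0.999, 0.047, -0.0], [-0.0, 0.001, -1.0]]
force: [-0.0, -0.2, -0.1]
opening: 0.005
grasp_force: 0.0
time_s: 82.2
position: [0.5128, -0.0793, 0.1106]
tcp_rot: [[-0.047, 0.999, -0.007], [0.999, 0.047, 0.003], [0.003, -0.007, -1.0]]
force: [-6.5, 2.9, 3.8]
opening: 0.003
grasp_force: 3.0
time_s: 82.82
position: [0.5279, -0.0796, 0.1106]
tcp_rot: [[-0.047, 0.999, -0.001], [0.999, 0.047, 0.001], [0.001, -0.001, -1.0]]
force: [-2.4, 1.0, -1.0]
opening: 0.004
grasp_force: 1.1
time_s: 83.45
position: [0.5307, -0.0801, 0.1112]
tcp_rot: [[-0.047, 0.999, 0.001], [0.999, 0.047, -0.0], [-0.0, 0.001, -1.0]]
force: [-2.4, 2.4, -0.5]
opening: 0.004
grasp_force: 0.8
shift [0.2 0.7 0.2] rotz -0.0 now [ 0.5307 -0.0801  0.1112] t 83.45
```

Now at xc = -46.7. I'll push a touch more to the stop, back off, lift well clear and check everything.

```bash
python3 -m handwheel '[{"xyz":[0,0.5,0],"delta_rot":[0,0,0],"hand":1},{"xyz":[0,1,0],"delta_rot":[0,0,0],"hand":1},{"xyz":[0,1.5,0],"delta_rot":[0,0,0],"hand":1},{"xyz":[0,2,0],"delta_rot":[0,0,0],"hand":1},{"xyz":[0,2,0],"delta_rot":[0,0,0],"hand":1}]'
python3 -m handwheel '[{"xyz":[0,-12,0],"delta_rot":[0,0,0],"hand":1},{"xyz":[0,-14,-40],"delta_rot":[0,0,0],"hand":1},{"xyz":[0,-14,-90],"delta_rot":[0,0,0],"hand":1},{"xyz":[-60,-14,-90],"delta_rot":[0,0,0],"hand":1},{"xyz":[-120,-14,-90],"delta_rot":[0,0,0],"hand":1}]'
python3 -m handwheel '[{"xyz":[-50,0,0],"delta_rot":[0,0,0],"hand":1},{"xyz":[-100,0,0],"delta_rot":[0,0,0],"hand":1},{"xyz":[-140,0,0],"delta_rot":[0,0,0],"hand":1},{"xyz":[-140,0,0],"delta_rot":[0,0,0],"hand":1},{"xyz":[-140,0,0],"delta_rot":[0,0,0],"hand":1}]'
python3 - <<'E'
from fr import *
im=knobs(); k=blob(im,proj(np.array(W(0,0,.12))),16,dark(80))[0]; p=cast(cent(k),.121)[:2]-C; print("handle carrier mm",p@X*1000,p@Y*1000)
for s in(1,-1):
    q=proj(np.array(W(0,96*s,.1))); ks=blob(im,q,6,dark(80)); print("pin visible",s,len(ks),[(cent(k)-q).round(1).tolist() for k in ks[:1]])
E
```

```text
time_s: 84.08
position: [0.5327, -0.0799, 0.1111]
tcp_rot: [[-0.047, 0.999, 0.0], [0.999, 0.047, -0.0], [-0.0, 0.0, -1.0]]
force: [-2.0, 1.1, 0.2]
opening: 0.01
grasp_force: 0.7
time_s: 84.7
position: [0.5248, -0.2018, 0.2026]
tcp_rot: [[-0.049, 0.999, 0.004], [0.999, 0.049, -0.003], [-0.003, 0.004, -1.0]]
force: [1.4, -0.3, -0.4]
opening: 0.005
grasp_force: 0.0
time_s: 85.32
position: [0.53, -0.3398, 0.2008]
tcp_rot: [[-0.046, 0.999, -0.0], [0.999, 0.046, 0.001], [0.001, -0.0, -1.0]]
force: [0.5, -0.5, -0.1]
opening: 0.004
grasp_force: 0.0
a carrier 28.7 90.1 area 7.333333333255723
a carrier 28.5 118.4 area 0.20833333325572312
b carrier -31.4 -89.0 area 5.5000139873009175
handle carrier mm -1.5493018263683567 1.3942949807589382
pin visible 1 1 [[-0.1, 0.5]]
pin visible -1 1 [[-0.5, 0.5]]
```

```bash
python3 -c "
from rig import workorder
print(workorder.hand_in())"
```

```text
the job is handed in; nothing more can be done
None
```

The job is handed in: all four loose cups are nested in their own stacks, the cover lies flush over both pins, and both turn-buttons are turned in (about 1.5 rad or more). The hand-in returned no verdict, and the large stack's top rim last read about 5.5 mm off axis (limit 7) before the cover hid it.

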